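# Fetch the grinder cup from behind the bottles and seat it on its base

## Task

The steel cup of the spice grinder is hemmed in by the spice jar, the salt shaker and the dropper bottle. First stand all three upright in the wooden tray, then lift out the cup and set it fully home on the grinder base, its black rib turned into the notch of the collar. Then clear the tray again: put each of the three back upright on the very spot where it stood, and leave the tin, the mug and the glass undisturbed.

Things in the scene. Friction and masses are not known exactly. Their poses are not given: they have to be found in the camera images.
- grinder_cup: open steel cup, loose, 150 g, upright: round, 58 mm diameter (61 at the rim), 66 mm high, wall 2.5 mm; a black rib 10 mm wide runs down one side from near the rim to the foot, standing out to 40 mm from the axis. Origin: centre of the underside; z up; x axis points at the rib. Grip across y, clear of the rib, 45 to 50 mm above the underside
- grinder_base: white round grinder base, fixed, 96 mm wide: flat cup seat 90 mm above the worktop inside a black collar of round section, inner diameter 64, outer 84 mm, top 105.5 mm above the worktop. One notch through the collar, 16 mm wide, rounded ends; orange button on the far side from it. Origin: on the axis at worktop height; x axis points at the notch. Cup is home only with its rib in the notch
- tray: shallow brown wooden tray, fixed, empty, 166 x 275 mm outside, 151 x 260 mm inside; floor 5 mm and rim 24 mm above the worktop. Origin: centre of the underside; y axis along the 275 mm side
- spice_jar: glass spice jar with yellow cap and dark label, loose, 110 g, round, 44 mm diameter, 106 mm high. Origin: centre of the underside; z up. Best gripped about 80 mm above its underside, clear of its neighbours
- salt_shaker: grey salt shaker with light domed top, loose, 100 g, round, 44 mm diameter up to 70 mm, narrower above, 90 mm high. Origin: centre of the underside; z up. Best gripped about 64 mm above its underside, clear of its neighbours
- dropper: small brown dropper bottle with black rubber teat, loose, 70 g, round, 33 mm diameter up to 68 mm, neck and teat narrower above, 102 mm high. Origin: centre of the underside; z up. Best gripped about 66 mm above its underside, clear of its neighbours
- fish_tin: bystander: closed food tin with pale yellow top, 75 mm diameter, 58 mm high, loose. Origin: centre of the underside
- enamel_mug: bystander: cream enamel mug, 85 x 115 x 92 mm, loose. Origin: on the underside
- faceted_glass: bystander: clear drinking glass, 81 mm diameter, 95 mm high, loose. Origin: centre of the underside

How it is judged:
By the outcome, as a careful person would: the job done as asked, in the order asked, and still so for the second after the job is handed in, with the robot touching nothing.
It also fails if it takes over 128 s, if anything falls off the work surface, if the arm or the gripper's body presses on something with over 40 N, if the wrist force passes 120 N, or if a joint passes its speed limit or range.

## Robot

A 6-joint arm with a two-finger parallel gripper is mounted at the origin on a cart in front of the work surface, level with it; the furniture and walls round the work are solid. World frame = base frame: x ahead of the robot, y to its left, z up, the work surface at z = 0. Lengths are in mm, angles in rad, forces in N, time in s.
With the tool pointing down it reaches from about 350 to 1000 mm from the base axis. Payload 7.1 kg.
Tool frame: the origin (TCP) lies between the finger pads; the fingertips stand 11 mm ahead of it and the grasp point (between the pads) lies 8 mm behind it; z points along the fingers, y is the line along which they close (so a half turn about z gives the same grasp; the last joint's range is limited). The gripper opens to 85 mm and grips with 20 to 120 N. Pads are 22 mm wide; open, the fingers measure 114 mm over their backs; the gripper's body (76 mm by 85 mm) begins 54 mm behind the grasp point. The pads swing forward as they close: fully open they stand 13 mm farther back than shut.
Start: joints at [-1.222, 0.423, 1.63, -0, 1.089, -0.019], TCP at [224.743, -583.177, 214.819] pointing down, gripper open.
Joint ranges: [-3, 3], [-0.9, 2.11], [0.09, 2.58], [-1.31, 4.45], [0.11, 2.69], [-2.54, 2.54]. Speed limits (rad/s): [2.39, 2.39, 3.01, 3.14, 3.14, 3.14].

## Interface

Orientations are given as a unit quaternion [x, y, z, w].
In Python, from cell import ctrl gives the robot as it stands.
- The arm moves only by the tool servo_tool, never from a script. Its argument "moves" is a list of rows, each a list of 3 entries, a list of its own where there are three numbers: the shift along the world's x, y, z in m, then the turn, a rotation vector about the world's x, y, z in degrees, then the finger opening in m, from 0 to 0.0854. A call has 1 to 5 rows; each row is the pose to reach, as a shift and turn from the pose commanded when the call began; what a row does not reach only later rows make up. A row lasts 1/10 s, in which the tool goes at most 50 mm and 8.59 degrees, less where a joint would pass 70% of its speed; a pose out of reach is approached as far as the arm can. A call with a gripper value outside its range is refused whole. The fingers move at their own pace and stop on an object; the grip force is fixed at half the most. Time passes only in rows, so rows that repeat a pose let the fingers close. It gives the time, the measured TCP pose, the force, the opening and the grip force at its end, in the units of the state.
- ctrl.state(): the state, without advancing time (a new reading comes with each control period).
- ctrl.capture(name): name is "scene" or "top"; returns the picture (384x512x3 uint8, blue, green, red); there is no depth.
- ctrl.camera_info(name): a dict with "K" (3x3 intrinsics, pixels), "rvec" (rotation vector, rad) and "tvec" (3), from world to camera coordinates, as OpenCV has them. Camera axes: x right, y down, z forward; pixel columns grow to the right and rows downward; lengths in mm; the calibration is good to about 2 mm. A picture is of the moment at which its call begins. camera_info takes no time and is no camera call.
- ctrl.job_done(): hands the job in; it is judged then, once.
The state is a dict: "time": time; "joints": joint angles; "joint_velocities": joint speeds; "tau": joint torques, N m; "eef_pos": TCP position; "ee_rot": TCP orientation; "ft_force": force on the tool from outside, world axes, zero at the start; "wrist_torque": the same for the moment, N m; "finger_gap": opening from 0.0 (shut) to 1.0 (fully open); "finger_force": force on a finger pad.
Only numpy, scipy, OpenCV 4.12 (cv2) and the standard library are available. Lean on these libraries where they do the work, as an engineer would, in place of code of your own. Each camera call takes 0.05 s, during which the arm holds its last target. There are 200 camera calls.

## Working session

There is one attempt and no reset: what is moved stays moved. The work goes in short steps, Python scripts to look and compute and a tool call to move; the robot and the scene stay as the last step left them, time stands still between calls to the robot, and variables do not carry over. Pictures are saved under pics/ and viewed, at most 14 in all, crops included, and the job is handed in when it is done.

Besides the shell and the picture viewer there is one more tool, called after "Emit:" in YAML: its name, and indented under it one key for each argument. servo_tool: Moves the arm, as the interface text tells. Its arguments: {"type":"object","properties":{"moves":{"type":"array","items":{"type":"array"}}},"required":["moves"]}

```bash
ls; mkdir -p pics; python3 - <<'E'
from cell import ctrl
import cv2,numpy as np
for n in("scene","top"):
    im=ctrl.capture(n); cv2.imwrite(f"pics/{n}0.png",im)
    c=ctrl.camera_info(n); R=cv2.Rodrigues(np.array(c["rvec"],float))[0]
    print(n,c, (-R.T@np.array(c["tvec"]).ravel()).round(1))
print(ctrl.state())
E
```

```text
pics
scene {'K': array([[370.95102566,   0.        , 252.64009792],
       [  0.        , 370.95102566, 191.42919528],
       [  0.        ,   0.        ,   1.        ]]), 'rvec': array([ 0.8667347 , -2.24840299,  1.34979634]), 'tvec': array([461.12434696, 209.91400496, 642.25075362])} [ 22.4 655.5 488.9]
top {'K': array([[361.32675828,   0.        , 254.17610706],
       [  0.        , 361.32675828, 187.12365119],
       [  0.        ,   0.        ,   1.        ]]), 'rvec': array([ 2.19989257, -2.13589094,  0.08551761]), 'tvec': array([  25.65656416,  633.41145436, 1070.71607899])} [ 531.7   28.5 1124.6]
{'time': 0.1, 'joints': array([-1.22197707e+00,  4.23777991e-01,  1.63062794e+00, -1.30577464e-05,
        1.08861315e+00, -1.89998978e-02]), 'joint_velocities': array([-0.00051681, -0.00052087, -0.00189539, -0.00249585, -0.00067739,
        0.00132976]), 'tau': array([-1.05222898e-03, -5.58423829e+01, -2.82444316e+01, -4.22517121e-05,
        3.05923248e-03, -2.01015899e-05]), 'eef_pos': array([ 224.57715524, -582.68827883,  214.10932841]), 'ee_rot': array([ 9.83135441e-01,  1.82877544e-01, -1.22787322e-04, -7.02588285e-04]), 'ft_force': array([0.34105478, 0.73083979, 0.0825125 ]), 'wrist_torque': array([-0.05303556, -0.01249806,  0.0422921 ]), 'finger_force': 0.0, 'finger_gap': 0.9987571202872764}
```

View pics/scene0.png

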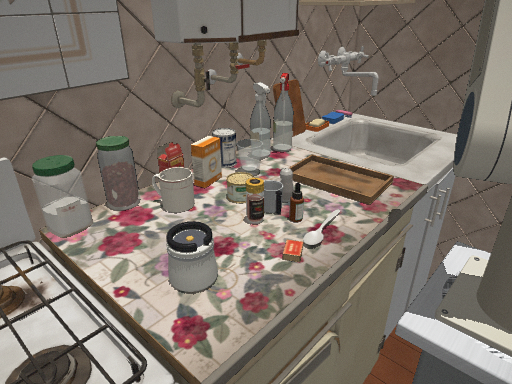

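View pics/top0.png

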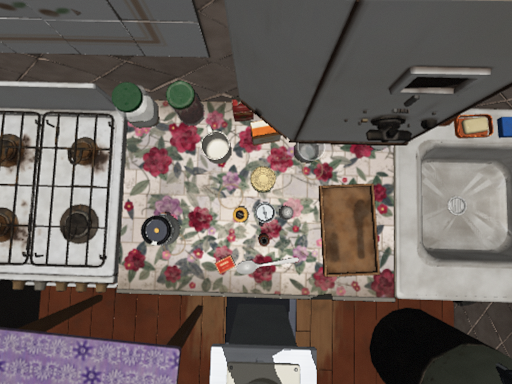

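The scene view has the base at about (192,255), the cup at (272,197), the jar at (255,200), the shaker at (287,182), the dropper at (296,203) and the tray at (343,180). In the top view they are base (157,230), jar (241,214), cup (265,212), shaker (286,212), dropper (264,239) and tray (348,229). I'll enlarge both views to measure.

```bash
python3 - <<'E'
import cv2,numpy as np
t=cv2.imread("pics/top0.png"); s=cv2.imread("pics/scene0.png")
a=cv2.resize(t[165:255,220:310],None,fx=6,fy=6,interpolation=cv2.INTER_CUBIC)[:, :540]
b=cv2.resize(t[205:255,132:182],(260,260),interpolation=cv2.INTER_CUBIC)
pad=np.zeros((540,260,3),np.uint8);pad[:260]=b
c=cv2.resize(s[215:265,162:214],(260,250),interpolation=cv2.INTER_CUBIC);pad[270:520]=c
cv2.imwrite("pics/c1.png",np.hstack([a,pad]))
cv2.imwrite("pics/c2.png",cv2.resize(s[160:240,220:320],None,fx=7.0,fy=7.0,interpolation=cv2.INTER_CUBIC))
E
```

```text
(no output)
```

View pics/c1.png

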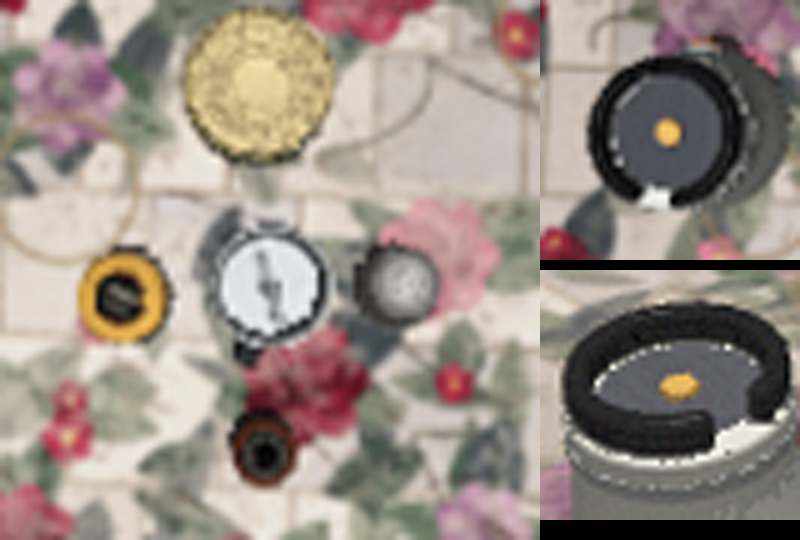

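View pics/c2.png

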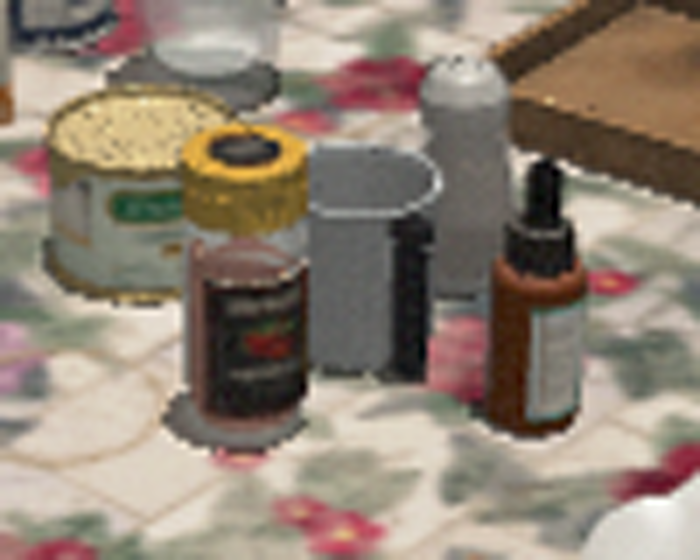

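The crops show the cup rim centred at (265,213) in the top view with its rib pointing down and slightly left. The notch also points down, and slightly less to the left. Next I measure with masks and by triangulating the two views.

```bash
cat > h.py <<'E'
import cv2,numpy as np
from cell import ctrl
C={}
for n in("scene","top"):
    c=ctrl.camera_info(n); R=cv2.Rodrigues(np.array(c["rvec"],float))[0]; C[n]=(np.array(c["K"]),R,np.array(c["tvec"],float).ravel())
def ray(n,p):
    K,R,t=C[n]; d=R.T@np.linalg.inv(K)@np.array([p[0],p[1],1.]); return -R.T@t,d/np.linalg.norm(d)
def plane(n,p,z):
    o,d=ray(n,p); return (o+d*(z-o[2])/d[2])
def tri(pt,ps):
    A=[];b=[]
    for n,p in(("top",pt),("scene",ps)):
        o,d=ray(n,p); M=np.eye(3)-np.outer(d,d);A.append(M);b.append(M@o)
    x,_,_,_=np.linalg.lstsq(np.vstack(A),np.hstack(b),rcond=None)
    r=np.vstack(A)@x-np.hstack(b); return x.round(1),np.abs(r).max().round(1)
def proj(n,X):
    K,R,t=C[n]; q=K@(R@np.array(X,float)+t); return (q[:2]/q[2]).round(1)
def blob(m,box):   # biggest contour of mask in box x0,y0,x1,y1
    x0,y0,x1,y1=box; q=np.ascontiguousarray(m[y0:y1,x0:x1]).astype(np.uint8)
    cs,_=cv2.findContours(q,cv2.RETR_EXTERNAL,cv2.CHAIN_APPROX_NONE); c=max(cs,key=cv2.contourArea)
    return c.reshape(-1,2).astype(np.float32)+[x0,y0]
E
python3 - <<'E'
from h import *
T=cv2.imread("pics/top0.png");S=cv2.imread("pics/scene0.png")
cr=lambda x,y:((x+.5)/6-.5+220,(y+.5)/6-.5+165)
cs=lambda x,y:((x+.5)/7-.5+220,(y+.5)/7-.5+160)
ht=cv2.cvtColor(T,cv2.COLOR_BGR2HSV).astype(int);hs=cv2.cvtColor(S,cv2.COLOR_BGR2HSV).astype(int)
yel=lambda h:(h[...,0]>12)&(h[...,0]<32)&(h[...,1]>140)&(h[...,2]>110)
def el(c): e=cv2.fitEllipse(cv2.convexHull(c.astype(np.float32)));return np.round(e[0],1),np.round(e[1],1)
print("jar yellow",el(blob(yel(ht),(225,200,256,232))))
dk=lambda h:(h[...,2]<70)
print("collar top",el(blob(dk(ht)&1>0,(138,212,180,250))),"scene",el(blob(dk(hs),(160,210,216,262))))
print("jar",tri(cr(125,296),cs(247,152)))
print("drop",tri(cr(265,456),cs(546,162)))
print("salt",tri(cr(405,277),cs(464,62)))
print("cup rim",tri(cr(272,287),cs(370,180)))
cb=lambda x,y:((x-540+.5)/5.2-.5+132,(y+.5)/5.2-.5+205)
cc=lambda x,y:((x-540+.5)/5-.5+162,(y-270+.5)/5-.5+215)
print("seat button",tri(cb(667,132),cc(680,386)))
print("notch mid",plane("top",cb(657,198),95),"collar c z105", plane("top",el(blob(dk(ht),(138,212,180,250)))[0],100))
print("rib top",plane("top",cr(246,352),62), "rim c",plane("top",cr(272,287),66))
for z,nm,p in((105,"jar",cr(125,296)),(70,"salt body",cr(396,285)),(66,"drop body",cr(264,448)),(58,"tin",cr(260,85))):print(nm,plane("top",p,z).round(1))
br=(ht[...,0]<20)&(ht[...,1]>70)&(ht[...,2]<150)
c=blob(br,(312,178,386,282));r=cv2.minAreaRect(c.astype(np.float32));print("tray",r);print([plane("top",p,24).round(1)[:2] for p in cv2.boxPoints(r)])
E
```

```text
jar yellow (array([240. , 214.1]), array([14.1, 14.4]))
collar top (array([159.2, 227.9]), array([29.3, 39. ])) scene (array([189.1, 236.3]), array([30.1, 46.3]))
jar (array([547.2,  78.6, 102.7]), np.float64(1.4))
drop (array([473.9,  10.5,  97.8]), np.float64(1.9))
salt (array([559.5, -54.6,  86.8]), np.float64(2.4))
cup rim (array([553.1,   8. ,  63.3]), np.float64(2.6))
seat button (array([494.6, 317.7,  91.7]), np.float64(1.5))
notch mid [460.27410966 321.86789048  95.        ] collar c z105 [502.37347201 308.27190804 100.        ]
rib top [523.80853224  21.93715529  62.        ] rim c [555.71282357  10.20016279  66.        ]
jar [548.6  79.7 105. ]
salt body [558.4 -49.8  70. ]
drop body [477.9  11.9  66. ]
tin [655.5  18.7  58. ]
tray ((348.9711608886719, 231.47418212890625), (95.54161071777344, 56.408538818359375), 86.86363983154297)
[array([ 644.1, -150.9]), array([ 658.5, -322.2]), array([ 373.1, -337.6]), array([ 358.8, -170.4])]
```

Measured positions in mm: jar (548,79), shaker (559,-52), dropper (475,11), cup (554,9), base (495,318), tray centre about (508,-245). I start with the jar, closing along x.

Emit:
servo_tool:
  moves:
    - [[0.022,0.044,0],[0,0,4.6],0.085]
    - [[0.043,0.088,0],[0,0,9.2],0.085]
    - [[0.065,0.132,0],[0,0,13.8],0.085]
    - [[0.086,0.177,0],[0,0,18.4],0.085]
    - [[0.108,0.221,0],[0,0,23],0.085]

```text
time: 0.6
eef_pos: [332.9, -360.2, 214.6]
ee_rot: [0.926, 0.376, -0.0, -0.0]
ft_force: [1.5, -0.1, -0.8]
finger_gap: 1.0
finger_force: 0.0
```

Emit:
servo_tool:
  moves:
    - [[0.022,0.044,0],[0,0,4.6],0.085]
    - [[0.043,0.088,0],[0,0,9.2],0.085]
    - [[0.065,0.132,0],[0,0,13.8],0.085]
    - [[0.086,0.177,0],[0,0,18.4],0.085]
    - [[0.108,0.221,0],[0,0,23],0.085]

```text
time: 1.1
eef_pos: [441.0, -139.2, 214.8]
ee_rot: [0.833, 0.554, -0.0, -0.0]
ft_force: [1.0, 0.5, -0.6]
finger_gap: 0.996
finger_force: 0.0
```

Emit:
servo_tool:
  moves:
    - [[0.022,0.044,0],[0,0,4.6],0.085]
    - [[0.043,0.088,0],[0,0,9.2],0.085]
    - [[0.065,0.132,0],[0,0,13.8],0.085]
    - [[0.086,0.177,0],[0,0,18.4],0.085]
    - [[0.107,0.22,0],[0,0,22.9],0.085]

```text
time: 1.6
eef_pos: [548.1, 81.0, 214.6]
ee_rot: [0.706, 0.708, -0.0, -0.0]
ft_force: [0.7, -0.4, 0.2]
finger_gap: 0.996
finger_force: 0.0
```

Emit:
servo_tool:
  moves:
    - [[0,0,0],[0,0,0],0.085]
    - [[0,0,0],[0,0,0],0.085]

```text
time: 1.8
eef_pos: [547.4, 79.7, 214.2]
ee_rot: [0.707, 0.708, -0.001, -0.0]
ft_force: [0.2, -0.3, 0.3]
finger_gap: 0.996
finger_force: 0.0
```

Emit:
servo_tool:
  moves:
    - [[0,0,-0.04],[0,0,0],0.085]
    - [[0,0,-0.08],[0,0,0],0.085]
    - [[0,0,-0.11],[0,0,0],0.085]
    - [[0,0,-0.13],[0,0,0],0.085]
    - [[0,0,-0.143],[0,0,0],0.085]

```text
time: 2.3
eef_pos: [546.0, 77.2, 70.1]
ee_rot: [0.708, 0.706, -0.001, -0.001]
ft_force: [-0.8, 0.0, 0.1]
finger_gap: 0.997
finger_force: 0.0
```

Emit:
servo_tool:
  moves:
    - [[0,0,0],[0,0,0],0.06]
    - [[0,0,0],[0,0,0],0.04]
    - [[0,0,0],[0,0,0],0.02]
    - [[0,0,0],[0,0,0],0.02]
    - [[0,0,0],[0,0,0],0.02]

```text
time: 2.8
eef_pos: [548.7, 78.9, 73.5]
ee_rot: [0.707, 0.707, 0.001, 0.001]
ft_force: [-1.9, -0.7, 6.8]
finger_gap: 0.475
finger_force: 59.9
```

Emit:
servo_tool:
  moves:
    - [[0,0,0],[0,0,0],0.02]
    - [[0,0,0],[0,0,0],0.02]
    - [[0,0,0],[0,0,0],0.02]

```text
time: 3.1
eef_pos: [548.6, 79.0, 73.4]
ee_rot: [0.707, 0.707, 0.001, 0.001]
ft_force: [-1.2, -0.3, 6.8]
finger_gap: 0.469
finger_force: 59.9
```

Emit:
servo_tool:
  moves:
    - [[0,0,0.01],[0,0,0],0.02]
    - [[0,0,0.035],[0,0,0],0.02]
    - [[0,0,0.075],[0,0,0],0.02]
    - [[0,0,0.115],[0,0,0],0.02]
    - [[0,0,0.143],[0,0,0],0.02]

```text
time: 3.6
eef_pos: [548.6, 79.0, 218.5]
ee_rot: [0.707, 0.707, 0.001, 0.001]
ft_force: [0.4, 0.5, -1.7]
finger_gap: 0.472
finger_force: 60.8
```

Emit:
servo_tool:
  moves:
    - [[0.002,-0.02,0],[0,0,0],0.02]
    - [[0.007,-0.055,0],[0,0,0],0.02]
    - [[0.012,-0.095,0],[0,0,0],0.02]
    - [[0.017,-0.135,0],[0,0,0],0.02]
    - [[0.022,-0.175,0],[0,0,0],0.02]

```text
time: 4.1
eef_pos: [569.8, -97.6, 216.0]
ee_rot: [0.707, 0.707, 0.0, 0.001]
ft_force: [0.8, 1.0, -1.7]
finger_gap: 0.472
finger_force: 60.9
```

Emit:
servo_tool:
  moves:
    - [[0.005,-0.04,0],[0,0,0],0.02]
    - [[0.01,-0.08,0],[0,0,0],0.02]
    - [[0.013,-0.105,0],[0,0,0],0.02]
    - [[0.015,-0.12,0],[0,0,0],0.02]
    - [[0.015,-0.12,0],[0,0,0],0.02]

```text
time: 4.6
eef_pos: [584.8, -217.6, 215.4]
ee_rot: [0.708, 0.706, 0.0, 0.0]
ft_force: [-0.1, 0.7, -0.8]
finger_gap: 0.471
finger_force: 60.9
```

Emit:
servo_tool:
  moves:
    - [[0,0,-0.04],[0,0,0],0.02]
    - [[0,0,-0.08],[0,0,0],0.02]
    - [[0,0,-0.11],[0,0,0],0.02]
    - [[0,0,-0.125],[0,0,0],0.02]
    - [[0,0,-0.13],[0,0,0],0.02]

```text
time: 5.1
eef_pos: [584.0, -214.7, 83.5]
ee_rot: [0.707, 0.707, -0.0, -0.001]
ft_force: [-0.5, 0.3, -1.1]
finger_gap: 0.474
finger_force: 60.9
```

Emit:
servo_tool:
  moves:
    - [[0,0,-0.003],[0,0,0],0.02]
    - [[0,0,-0.006],[0,0,0],0.02]
    - [[0,0,-0.006],[0,0,0],0.02]

```text
time: 5.4
eef_pos: [585.4, -216.3, 79.8]
ee_rot: [0.707, 0.707, 0.0, 0.001]
ft_force: [-0.4, -0.2, -1.5]
finger_gap: 0.477
finger_force: 60.9
```

```bash
python3 - <<'E'
from h import *
for n in("scene","top"): cv2.imwrite(f"pics/{n}1.png",ctrl.capture(n))
s=cv2.imread("pics/scene1.png");t=cv2.imread("pics/top1.png")
a=cv2.resize(s[100:220,230:410],(720,480));cv2.imwrite("pics/v1.png",a)
E
```

```text
(no output)
```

View pics/v1.png

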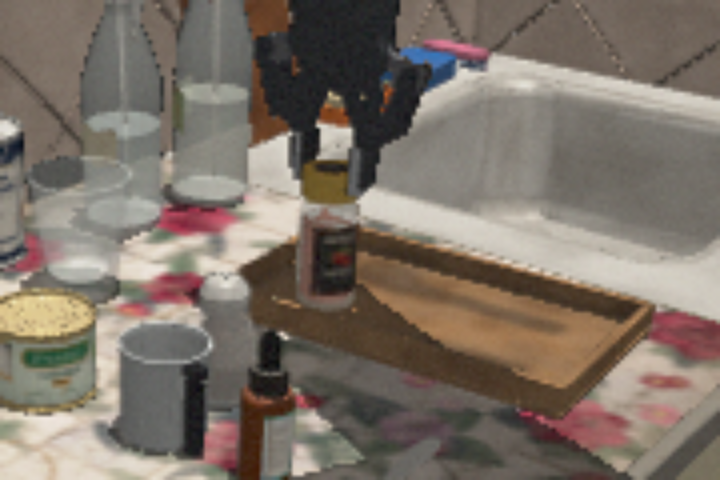

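```bash
python3 - <<'E'
from h import *
f=lambda X:((proj("scene",X)-[230,100])*4).round(0)
print("jar",f([585,-216,6]),f([585,-216,112]))
for X in([644,-151,24],[658,-322,24],[373,-338,24],[359,-170,24]):print(X,f(X))
# tray corners tri
ic=lambda x,y:(x/4+230-.4,y/4+100-.4)
for p in((242,265),(565,412),(655,305),(368,228)):print(p,plane("scene",ic(*p),24).round(0))
t=cv2.imread("pics/top0.png")
cv2.imwrite("pics/v2.png",cv2.resize(t[175:285,310:390],None,fx=5,fy=5,interpolation=cv2.INTER_CUBIC))
E
```

```text
jar [320. 296.] [329. 164.]
[644, -151, 24] [206. 280.]
[658, -322, 24] [321. 211.]
[373, -338, 24] [661. 303.]
[359, -170, 24] [572. 393.]
(242, 265) [ 643. -192.   24.]
(565, 412) [ 352. -145.   24.]
(655, 305) [ 377. -333.   24.]
(368, 228) [ 611. -318.   24.]
```

View pics/v2.png

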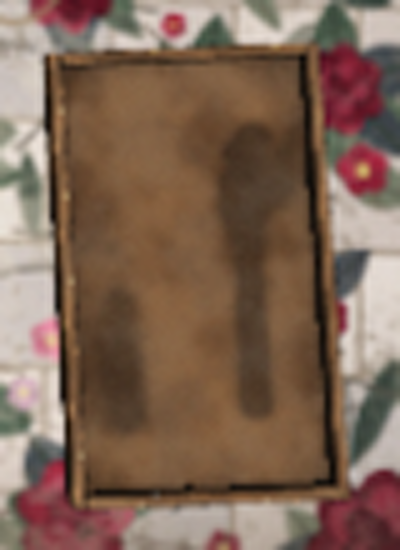

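```bash
python3 - <<'E'
from h import *
P=[plane("top",(x/5+310-.4,y/5+175-.4),24).round(0)[:2] for x,y in((52,58),(316,47),(343,492),(77,500))]
print(P,np.mean(P,0),[np.linalg.norm(P[i]-P[i-1]).round() for i in range(4)])
print(plane("top",(240/5+309.6,280/5+174.6),5))
f=lambda X:((proj("scene",X)-[230,100])*4).round(0)
for p in P:print(f([*p,24]))
E
```

```text
[array([ 642., -156.]), array([ 653., -317.]), array([ 387., -333.]), array([ 377., -175.])] [ 514.75 -245.25] [np.float64(266.0), np.float64(161.0), np.float64(266.0), np.float64(158.0)]
[ 509.92978791 -276.4953765     5.        ]
[212. 278.]
[323. 214.]
[640. 299.]
[550. 381.]
```

Emit:
servo_tool:
  moves:
    - [[0,0,-0.001],[0,0,0],0.02]
    - [[0,0,-0.001],[0,0,0],0.05]
    - [[0,0,-0.001],[0,0,0],0.06]
    - [[0,0,-0.001],[0,0,0],0.065]
    - [[0,0,-0.001],[0,0,0],0.065]

```text
time: 6.0
eef_pos: [584.8, -216.2, 77.9]
ee_rot: [0.707, 0.707, 0.0, 0.0]
ft_force: [0.8, 0.1, -0.4]
finger_gap: 0.761
finger_force: 0.0
```

Emit:
servo_tool:
  moves:
    - [[0,0,0.02],[0,0,0],0.07]
    - [[0,0,0.055],[0,0,0],0.085]
    - [[0,0,0.095],[0,0,0],0.085]
    - [[0,0,0.125],[0,0,0],0.085]
    - [[0,0,0.137],[0,0,0],0.085]

```text
time: 6.5
eef_pos: [586.3, -216.8, 218.4]
ee_rot: [0.707, 0.707, 0.001, 0.002]
ft_force: [-0.4, 0.3, 0.1]
finger_gap: 0.995
finger_force: 0.0
```

Emit:
servo_tool:
  moves:
    - [[-0.006,0.04,0],[0,0,0],0.085]
    - [[-0.013,0.085,0],[0,0,0],0.085]
    - [[-0.02,0.13,0],[0,0,0],0.085]
    - [[-0.0257,0.164,0],[0,0,0],0.085]
    - [[-0.0257,0.164,0],[0,0,0],0.085]

```text
time: 7.0
eef_pos: [557.4, -48.6, 213.8]
ee_rot: [0.706, 0.708, -0.0, -0.001]
ft_force: [0.2, -0.5, 0.4]
finger_gap: 0.995
finger_force: 0.0
```

Emit:
servo_tool:
  moves:
    - [[0,0,-0.04],[0,0,0],0.085]
    - [[0,0,-0.08],[0,0,0],0.085]
    - [[0,0,-0.12],[0,0,0],0.085]
    - [[0,0,-0.147],[0,0,0],0.085]
    - [[0,0,-0.16],[0,0,0],0.085]

```text
time: 7.5
eef_pos: [556.8, -52.4, 51.5]
ee_rot: [0.707, 0.707, -0.002, -0.002]
ft_force: [0.1, -0.3, -0.1]
finger_gap: 0.997
finger_force: 0.0
```

Emit:
servo_tool:
  moves:
    - [[0,0,0],[0,0,0],0.085]
    - [[0,0,0],[0,0,0],0.085]
    - [[0,0,0],[0,0,0],0.06]
    - [[0,0,0],[0,0,0],0.05]
    - [[0,0,0],[0,0,0],0.03]

```text
time: 8.0
eef_pos: [559.7, -52.3, 55.9]
ee_rot: [0.707, 0.707, 0.001, 0.001]
ft_force: [1.0, -0.8, 0.5]
finger_gap: 0.512
finger_force: 0.0
```

Emit:
servo_tool:
  moves:
    - [[0,0,0],[0,0,0],0.02]
    - [[0,0,0],[0,0,0],0.02]
    - [[0,0,0],[0,0,0],0.02]
    - [[0,0,0],[0,0,0],0.02]

```text
time: 8.4
eef_pos: [559.8, -52.3, 56.1]
ee_rot: [0.707, 0.707, 0.0, 0.001]
ft_force: [-1.6, -0.6, 7.8]
finger_gap: 0.35
finger_force: 58.7
```

```bash
python3 - <<'E'
from h import *
for n in("scene","top"): cv2.imwrite(f"pics/{n}2.png",ctrl.capture(n))
s=cv2.imread("pics/scene2.png");t=cv2.imread("pics/top2.png")
a=cv2.resize(s[130:220,230:330],(500,450));b=cv2.resize(t[165:255,240:300],(300,450));cv2.imwrite("pics/v3.png",np.hstack([a,b]))
E
```

```text
(no output)
```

View pics/v3.png

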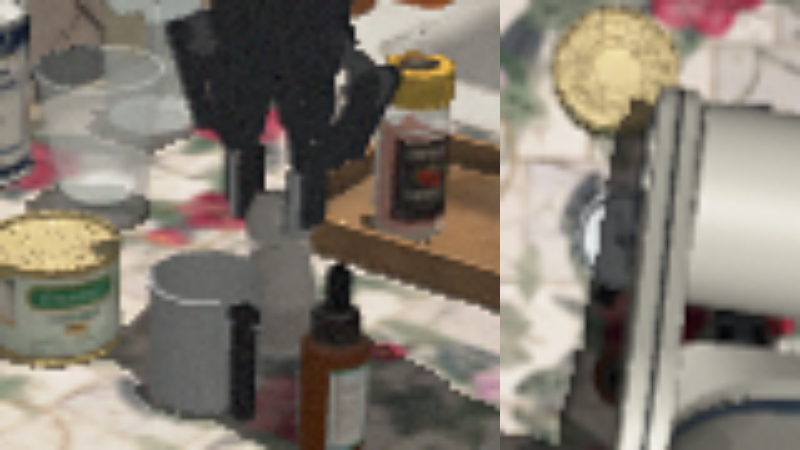

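```bash
python3 - <<'E'
from h import *
f=lambda X:((proj("scene",X)-[230,130])*5).round(0)
for z in(0,45,60,75,90):print(z,f([542,-52,z]),f([577,-52,z]),f([559,-52,z]))
E
```

```text
0 [291. 350.] [240. 329.] [266. 340.]
45 [294. 275.] [242. 255.] [268. 266.]
60 [295. 250.] [243. 230.] [269. 240.]
75 [297. 223.] [244. 205.] [271. 215.]
90 [298. 198.] [244. 179.] [272. 188.]
```

The pads hold the shaker on its dome: their lower edge is at z of about 70, some 20 mm higher than the tool data says. I'll reopen, go 24 mm lower and grip the body.

Emit:
servo_tool:
  moves:
    - [[0,0,0],[0,0,0],0.04]
    - [[0,0,0],[0,0,0],0.06]
    - [[0,0,0],[0,0,0],0.08]
    - [[0,0,0],[0,0,0],0.085]
    - [[0,0,0],[0,0,0],0.085]

```text
time: 9.0
eef_pos: [559.0, -52.2, 54.7]
ee_rot: [0.707, 0.707, -0.0, -0.0]
ft_force: [0.3, -0.2, 0.3]
finger_gap: 0.998
finger_force: 0.0
```

Emit:
servo_tool:
  moves:
    - [[0,0,-0.006],[0,0,0],0.085]
    - [[0,0,-0.012],[0,0,0],0.085]
    - [[0,0,-0.018],[0,0,0],0.085]
    - [[0,0,-0.024],[0,0,0],0.085]
    - [[0,0,-0.024],[0,0,0],0.085]

```text
time: 9.5
eef_pos: [558.2, -52.1, 29.6]
ee_rot: [0.707, 0.707, -0.001, -0.001]
ft_force: [0.2, 0.6, 0.2]
finger_gap: 0.996
finger_force: 0.0
```

Emit:
servo_tool:
  moves:
    - [[0,0,0],[0,0,0],0.06]
    - [[0,0,0],[0,0,0],0.05]
    - [[0,0,0],[0,0,0],0.04]
    - [[0,0,0],[0,0,0],0.02]
    - [[0,0,0],[0,0,0],0.02]

```text
time: 10.0
eef_pos: [559.1, -52.1, 31.4]
ee_rot: [0.707, 0.707, 0.0, 0.0]
ft_force: [-1.1, 1.0, 5.4]
finger_gap: 0.395
finger_force: 57.0
```

Emit:
servo_tool:
  moves:
    - [[0,0,0],[0,0,0],0.02]
    - [[0,0,0],[0,0,0],0.02]
    - [[0,0,0],[0,0,0],0.02]

```text
time: 10.3
eef_pos: [559.0, -52.1, 31.4]
ee_rot: [0.707, 0.707, 0.0, 0.0]
ft_force: [-1.8, 0.5, 5.6]
finger_gap: 0.399
finger_force: 57.1
```

```bash
python3 - <<'E'
from h import *
for n in("scene","top"): cv2.imwrite(f"pics/{n}3.png",ctrl.capture(n))
s=cv2.imread("pics/scene3.png");a=cv2.resize(s[130:220,230:330],(500,450));cv2.imwrite("pics/v4.png",a)
E
```

```text
(no output)
```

View pics/v4.png

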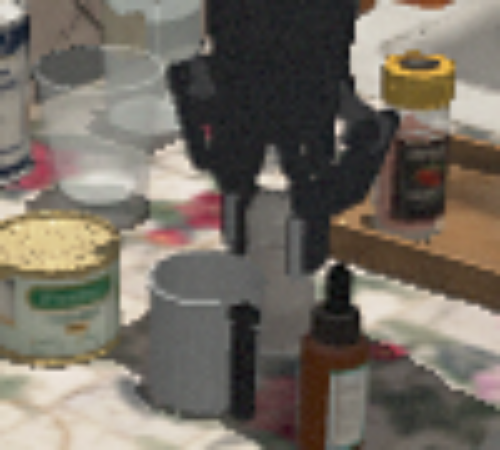

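Emit:
servo_tool:
  moves:
    - [[0,0,0.01],[0,0,0],0.02]
    - [[0,0,0.04],[0,0,0],0.02]
    - [[0,0,0.08],[0,0,0],0.02]
    - [[0,0,0.12],[0,0,0],0.02]
    - [[0,0,0.16],[0,0,0],0.02]

```text
time: 10.9
eef_pos: [558.7, -52.1, 192.9]
ee_rot: [0.707, 0.707, 0.0, 0.0]
ft_force: [1.1, -0.8, -1.5]
finger_gap: 0.394
finger_force: 57.4
```

Emit:
servo_tool:
  moves:
    - [[-0.005,-0.02,0],[0,0,0],0.02]
    - [[-0.014,-0.06,0],[0,0,0],0.02]
    - [[-0.024,-0.1,0],[0,0,0],0.02]
    - [[-0.034,-0.14,0],[0,0,0],0.02]
    - [[-0.044,-0.18,0],[0,0,0],0.02]

```text
time: 11.4
eef_pos: [514.5, -233.6, 191.6]
ee_rot: [0.707, 0.707, 0.0, 0.0]
ft_force: [0.5, -0.1, -1.1]
finger_gap: 0.394
finger_force: 57.4
```

Emit:
servo_tool:
  moves:
    - [[-0.006,-0.025,0],[0,0,0],0.02]
    - [[-0.01,-0.04,0],[0,0,0],0.02]
    - [[-0.01,-0.043,0],[0,0,0],0.02]
    - [[-0.01,-0.043,-0.04],[0,0,0],0.02]
    - [[-0.01,-0.043,-0.08],[0,0,0],0.02]

```text
time: 11.9
eef_pos: [506.6, -274.9, 111.4]
ee_rot: [0.707, 0.707, 0.001, 0.002]
ft_force: [-0.7, -0.4, -1.6]
finger_gap: 0.395
finger_force: 57.4
```

Emit:
servo_tool:
  moves:
    - [[0,0,-0.035],[0,0,0],0.02]
    - [[0,0,-0.055],[0,0,0],0.02]
    - [[0,0,-0.068],[0,0,0],0.02]
    - [[0,0,-0.074],[0,0,0],0.02]
    - [[0,0,-0.074],[0,0,0],0.02]

```text
time: 12.4
eef_pos: [505.7, -274.7, 37.3]
ee_rot: [0.707, 0.707, 0.0, 0.0]
ft_force: [-0.2, -0.2, -1.1]
finger_gap: 0.391
finger_force: 57.6
```

Emit:
servo_tool:
  moves:
    - [[0,0,0],[0,0,0],0.02]
    - [[0,0,0],[0,0,0],0.05]
    - [[0,0,0],[0,0,0],0.06]
    - [[0,0,0],[0,0,0],0.065]
    - [[0,0,0],[0,0,0],0.065]

```text
time: 12.9
eef_pos: [505.2, -275.3, 37.1]
ee_rot: [0.707, 0.707, 0.0, 0.0]
ft_force: [0.4, 0.7, 0.5]
finger_gap: 0.757
finger_force: 0.0
```

Emit:
servo_tool:
  moves:
    - [[0,0,0.02],[0,0,0],0.065]
    - [[0,0,0.055],[0,0,0],0.07]
    - [[0,0,0.095],[0,0,0],0.085]
    - [[0,0,0.135],[0,0,0],0.085]
    - [[0,0,0.154],[0,0,0],0.085]

```text
time: 13.4
eef_pos: [506.4, -276.1, 194.6]
ee_rot: [0.707, 0.707, 0.001, 0.002]
ft_force: [0.9, 0.4, 1.0]
finger_gap: 0.998
finger_force: 0.0
```

Emit:
servo_tool:
  moves:
    - [[-0.003,0.03,0],[0,0,8],0.085]
    - [[-0.006,0.06,0],[0,0,16],0.085]
    - [[-0.009,0.09,0],[0,0,24],0.085]
    - [[-0.012,0.12,0],[0,0,32],0.085]
    - [[-0.015,0.15,0],[0,0,40],0.085]

```text
time: 13.9
eef_pos: [489.7, -124.1, 190.9]
ee_rot: [0.42, 0.907, 0.0, 0.0]
ft_force: [0.1, -0.2, -0.2]
finger_gap: 0.994
finger_force: 0.0
```

Emit:
servo_tool:
  moves:
    - [[-0.003,0.03,0],[0,0,8],0.085]
    - [[-0.006,0.06,0],[0,0,16],0.085]
    - [[-0.009,0.09,0],[0,0,24],0.085]
    - [[-0.012,0.12,0],[0,0,32],0.085]
    - [[-0.0145,0.136,0],[0,0,40],0.085]

```text
time: 14.4
eef_pos: [475.1, 12.6, 190.9]
ee_rot: [0.084, 0.996, 0.0, -0.0]
ft_force: [-0.2, -0.3, 1.0]
finger_gap: 0.994
finger_force: 0.0
```

Emit:
servo_tool:
  moves:
    - [[0,0,-0.02],[0,0,5],0.085]
    - [[0,0,-0.055],[0,0,10],0.085]
    - [[0,0,-0.055],[0,0,10],0.085]

```text
time: 14.7
eef_pos: [472.6, 11.0, 132.9]
ee_rot: [-0.0, 1.0, -0.0, -0.003]
ft_force: [-0.6, 0.2, 0.1]
finger_gap: 0.995
finger_force: 0.0
```

```bash
python3 - <<'E'
from h import *
print(ctrl.state()["joints"].round(2))
for n in("scene","top"): cv2.imwrite(f"pics/{n}4.png",ctrl.capture(n))
s=cv2.imread("pics/scene4.png");a=cv2.resize(s[100:230,225:385],(640,520));cv2.imwrite("pics/v5.png",a)
E
```

```text
[-0.    0.33  2.02 -0.    0.8  -1.57]
```

View pics/v5.png

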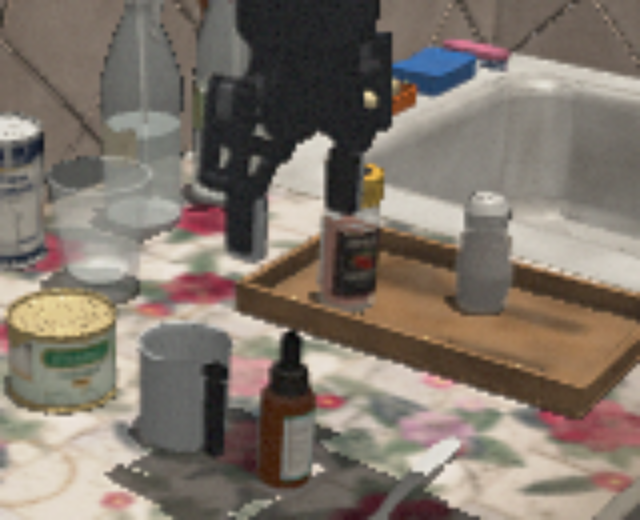

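Jar and shaker stand upright in the tray, and the gripper is over the dropper with its fingers either side. I go down and grip.

Emit:
servo_tool:
  moves:
    - [[0,0,-0.03],[0,0,0],0.085]
    - [[0,0,-0.06],[0,0,0],0.085]
    - [[0,0,-0.085],[0,0,0],0.085]
    - [[0,0,-0.1],[0,0,0],0.085]
    - [[0,0,-0.107],[0,0,0],0.085]

```text
time: 15.3
eef_pos: [476.2, 10.6, 29.0]
ee_rot: [0.001, 1.0, -0.0, 0.0]
ft_force: [-0.8, 1.2, 0.4]
finger_gap: 0.997
finger_force: 0.0
```

Emit:
servo_tool:
  moves:
    - [[0,0,0],[0,0,0],0.085]
    - [[0,0,0],[0,0,0],0.085]
    - [[0,0,0],[0,0,0],0.05]
    - [[0,0,0],[0,0,0],0.04]
    - [[0,0,0],[0,0,0],0.03]

```text
time: 15.8
eef_pos: [475.9, 10.8, 29.4]
ee_rot: [0.0, 1.0, -0.0, 0.001]
ft_force: [0.5, -0.1, 0.1]
finger_gap: 0.506
finger_force: 0.0
```

Emit:
servo_tool:
  moves:
    - [[0,0,0],[0,0,0],0.01]
    - [[0,0,0],[0,0,0],0.01]
    - [[0,0,0],[0,0,0],0.01]
    - [[0,0,0],[0,0,0],0.01]
    - [[0,0,0],[0,0,0],0.01]

```text
time: 16.3
eef_pos: [476.1, 10.8, 29.5]
ee_rot: [0.0, 1.0, -0.0, 0.001]
ft_force: [-0.6, 0.4, 6.9]
finger_gap: 0.344
finger_force: 58.7
```

```bash
python3 - <<'E'
from h import *
for n in("scene","top"): cv2.imwrite(f"pics/{n}5.png",ctrl.capture(n))
s=cv2.imread("pics/scene5.png");a=cv2.resize(s[130:230,225:335],(550,500));cv2.imwrite("pics/v6.png",a)
E
```

```text
(no output)
```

View pics/v6.png

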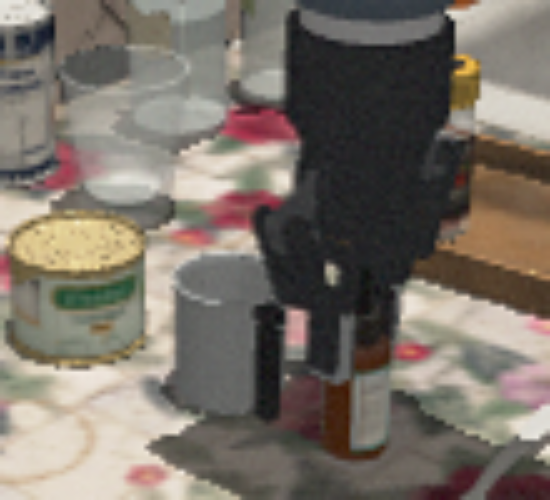

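The pads grip the dropper high on the brown glass, which is good. Next I move it to the tray at (425,-230).

Emit:
servo_tool:
  moves:
    - [[0,0,0.01],[0,0,0],0.01]
    - [[0,0,0.04],[0,0,0],0.01]
    - [[0,0,0.08],[0,0,0],0.01]
    - [[0,0,0.12],[0,0,0],0.01]
    - [[0,0,0.15],[0,0,0],0.01]

```text
time: 16.9
eef_pos: [475.8, 10.9, 181.6]
ee_rot: [0.0, 1.0, 0.0, 0.001]
ft_force: [-0.3, -0.2, -0.5]
finger_gap: 0.342
finger_force: 59.6
```

Emit:
servo_tool:
  moves:
    - [[-0.005,-0.02,0],[0,0,0],0.01]
    - [[-0.014,-0.06,0],[0,0,0],0.01]
    - [[-0.024,-0.1,0],[0,0,0],0.01]
    - [[-0.034,-0.14,0],[0,0,0],0.01]
    - [[-0.044,-0.18,0],[0,0,0],0.01]

```text
time: 17.4
eef_pos: [430.7, -170.4, 179.4]
ee_rot: [0.0, 1.0, -0.0, 0.0]
ft_force: [1.6, -0.1, -0.2]
finger_gap: 0.35
finger_force: 59.7
```

Emit:
servo_tool:
  moves:
    - [[-0.004,-0.04,0],[0,0,0],0.01]
    - [[-0.006,-0.06,0],[0,0,0],0.01]
    - [[-0.006,-0.06,0],[0,0,0],0.01]
    - [[-0.006,-0.06,-0.04],[0,0,0],0.01]
    - [[-0.006,-0.06,-0.08],[0,0,0],0.01]

```text
time: 17.9
eef_pos: [426.5, -229.2, 99.3]
ee_rot: [0.0, 1.0, -0.001, 0.002]
ft_force: [-0.8, 0.2, -0.5]
finger_gap: 0.343
finger_force: 59.7
```

Emit:
servo_tool:
  moves:
    - [[0,0,-0.035],[0,0,0],0.01]
    - [[0,0,-0.052],[0,0,0],0.01]
    - [[0,0,-0.06],[0,0,0],0.01]
    - [[0,0,-0.064],[0,0,0],0.01]
    - [[0,0,-0.064],[0,0,0],0.01]

```text
time: 18.4
eef_pos: [426.0, -229.0, 35.3]
ee_rot: [0.0, 1.0, -0.0, 0.0]
ft_force: [-0.2, -0.6, -0.5]
finger_gap: 0.345
finger_force: 59.7
```

Emit:
servo_tool:
  moves:
    - [[0,0,0],[0,0,0],0.01]
    - [[0,0,0],[0,0,0],0.04]
    - [[0,0,0],[0,0,0],0.055]
    - [[0,0,0],[0,0,0],0.06]
    - [[0,0,0],[0,0,0],0.06]

```text
time: 18.9
eef_pos: [425.7, -229.3, 35.1]
ee_rot: [0.0, 1.0, -0.0, 0.0]
ft_force: [0.1, 0.4, -0.4]
finger_gap: 0.705
finger_force: 0.0
```

Emit:
servo_tool:
  moves:
    - [[0,0,0.02],[0,0,0],0.06]
    - [[0,0,0.055],[0,0,0],0.07]
    - [[0,0,0.095],[0,0,0],0.085]
    - [[0,0,0.13],[0,0,0],0.085]
    - [[0,0,0.154],[0,0,0],0.085]

```text
time: 19.4
eef_pos: [426.2, -229.6, 191.4]
ee_rot: [0.0, 1.0, -0.001, 0.001]
ft_force: [0.5, -0.2, 0.3]
finger_gap: 0.996
finger_force: 0.0
```

```bash
python3 - <<'E'
from h import *
for n in("scene","top"): cv2.imwrite(f"pics/{n}6.png",ctrl.capture(n))
s=cv2.imread("pics/scene6.png");t=cv2.imread("pics/top6.png")
a=cv2.resize(s[140:220,240:340],(400,320),interpolation=cv2.INTER_CUBIC)
b=cv2.resize(t[180:260,240:340],(400,320),interpolation=cv2.INTER_CUBIC)
c=cv2.resize(s[165:220,255:310],(400,280),interpolation=cv2.INTER_CUBIC)
c=cv2.resize(s[170:210,255:305],(400,280),interpolation=cv2.INTER_CUBIC)
d=cv2.resize(t[195:230,240:290],(400,280),interpolation=cv2.INTER_CUBIC)
cv2.imwrite("pics/v7.png",np.vstack([np.hstack([a,b]),np.hstack([c,d])]))
E
```

View pics/v7.png

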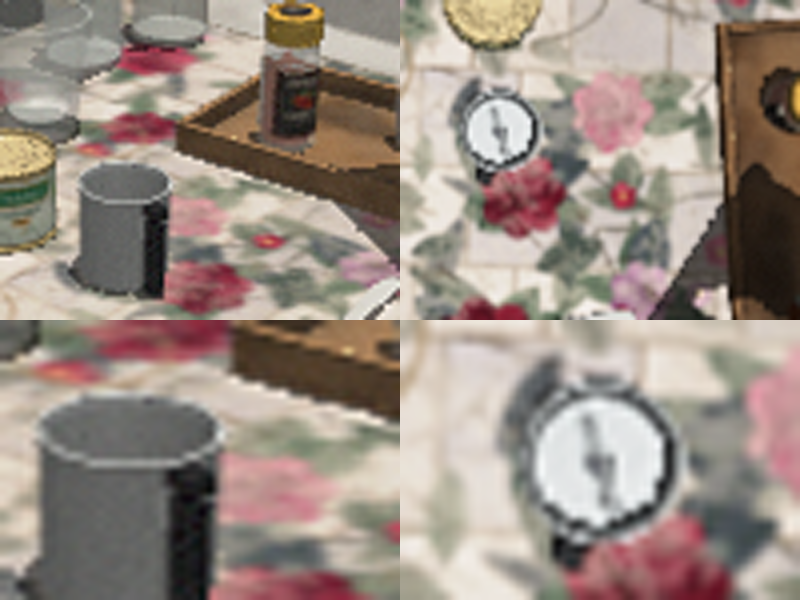

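The cup now stands free, with its rim centred at about (265,212) in the top view and (271,185) in the scene view. The black rib is at top (261,223) and at scene x of about 278. I compute the cup axis, rib angle and notch angle from masks.

```bash
python3 - <<'E'
from h import *
from scipy.optimize import brentq
print("rim",tri((265.06,211.94),(270.8,185.3)),plane("top",(265.06,211.94),66),plane("scene",(270.8,185.3),66))
S=cv2.imread("pics/scene6.png").max(2).astype(int);T=cv2.imread("pics/top6.png").max(2).astype(int);T0=cv2.imread("pics/top0.png")
ys,xs=np.where(S[185:216,268:286]<50);ys+=185;xs+=268
for y in range(188,215,3):
    q=xs[ys==y]; 
    if len(q):print(y,q.min(),q.max())
print("top dark");print(T[218:228,255:270])
cx,cy=554,9
for a in range(145,181,5):
    th=np.radians(a);r=lambda R,w,z:[cx+R*np.cos(th)-w*np.sin(th),cy+R*np.sin(th)+w*np.cos(th),z]
    print(a,"scene",[proj("scene",r(R,w,30)) for R,w in((40,5),(40,-5),(29,5))],"top",proj("top",r(38,0,55)),proj("top",r(38,0,30)))
g=T0.max(2).astype(int);print("notch");print(g[235:249,145:170])
E
```

```text
rim (array([555.8,   8.7,  62.6]), np.float64(1.4)) [557.11501492   9.81949069  66.        ] [550.18448859  12.78190145  66.        ]
191 276 279
194 277 281
197 276 280
200 276 280
203 276 280
206 276 280
209 276 280
212 276 279
top dark
[[150 145 135  78 121 214 235 234 235 224 180 181 182 206 179]
 [161 155 162 138  73 123 205 203 219 242 229 182 167  65  62]
 [172 150 160 161 124 126  71  60 126 209 178  62  61  63 102]
 [194 163 161 143 116 158 115 144 120  90  89  93 119 149 181]
 [225 186 157 138  34  49 130 185 147 122 143 141 176 213 201]
 [235 202 150 133  27  46  49  43  74 150 179 175 171 186 184]
 [215 200 161 134  48  56  55  67 135 178 165 179 174 180 182]
 [162 176 173 153 113  77  45  82 164 187 166 166 174 161 173]
 [138 142 155 164 155 137 116 131 168 186 173 149 150 147 160]
 [151 142 143 153 152 165 186 188 184 175 161 138 121 138 152]]
145 scene [array([276.5, 204.2]), array([272.6, 204.6]), array([275.3, 202. ])] top [257.6 223.5] [257.6 223.4]
150 scene [array([277.8, 203.9]), array([274. , 204.5]), array([276.2, 201.8])] top [258.5 224.1] [258.5 224. ]
155 sc
[... 1442 characters left out ...]
39 238 242 221  69  14  23  21  26  24
   25  55  88 121  90  90  92]
 [129 144 118  90  60  81 176 240 236 234 238 211   0  18  27  19  37  58
   71  97 104 113  90  93  93]
 [125 150 157 154 137 154 191 205 208 221 228 204  74  52  62  91  88 121
  102 103  93  94  97 107 110]
 [106 137 161 165 167 169 166 147 151 186 203 200 174 156 159 166 125 131
  112 113  96  94 108 132 131]
 [ 91 136 183 184 184 185 187 189 197 204 208 211 214 214 206 172 134 115
  130 129 103 103 113 136 131]
 [ 98 147 206 208 203 199 202 198 199 204 209 210 211 206 181 143 127 120
  126 126 110 103 116 135 141]
 [ 94 138 202 211 206 201 204 206 208 208 210 212 209 193 155 135 127 116
  110 122 115 100 111 132 145]]
```

```bash
python3 - <<'E'
from h import *
f=lambda X:proj("scene",X)
print("v6 tip px (290,205.6)")
for z in(20,30,40,50):print(z,[f([x,31,z]) for x in(464,475,486)])
print("v5 tip px (286.2,165) right (311,153.5)")
for z in(110,120,130,140,150,160):print(z,f([474,11+50,z]),f([474,11-50,z]))
print(plane("top",(156,230),91),plane("scene",(188.9+.2,237.7),91))
cc=lambda x,y:((x-540+.5)/5-.5+162,(y-270+.5)/5-.5+215)
print(plane("scene",cc(680,386),91),"outer ellipse centre scene",plane("scene",cc(676,378),98),plane("top",((666.5-540)/5.2-.4+132,132.5/5.2-.4+205),98))
for a in (160,165,170,172,175,180):
    th=np.radians(a);r=lambda R,w,z:[495.5+R*np.cos(th)-w*np.sin(th),318+R*np.sin(th)+w*np.cos(th),z]
    print(a,"top",proj("top",r(37,0,92)),proj("top",[495.5,318,92]),"scene",proj("scene",r(37,0,91)),proj("scene",[495.5,318,91]))
print("scene notch mid guess",cc(738,420))
E
```

```text
v6 tip px (290,205.6)
20 [array([293.2, 215.8]), array([289.5, 214.2]), array([285.9, 212.6])]
30 [array([293.4, 212.2]), array([289.7, 210.7]), array([286.1, 209.1])]
40 [array([293.6, 208.6]), array([289.9, 207.1]), array([286.2, 205.5])]
50 [array([293.8, 205. ]), array([290. , 203.4]), array([286.4, 201.9])]
v5 tip px (286.2,165) right (311,153.5)
110 [283.4 185.3] [309.  171.4]
120 [283.5 181.4] [309.2 167.6]
130 [283.7 177.3] [309.5 163.8]
140 [283.8 173.2] [309.8 159.9]
150 [284.  169.1] [310.1 156.1]
160 [284.1 165. ] [310.3 152.1]
[495.8956933  319.55351472  91.        ] [494.53502725 316.44754211  91.        ]
[493.59001789 316.03129217  91.        ] outer ellipse centre scene [490.38573809 319.74504749  98.        ] [495.90468505 317.77745949  98.        ]
160 top [151.3 242.3] [156.4 230.2] scene [194.9 248.5] [188.1 237.9]
165 top [152.4 242.7] [156.4 230.2] scene [196.6 247.9] [188.1 237.9]
170 top [153.5 243. ] [156.4 230.2] scene [198.2 247.3] [188.1 237.9]
172 top [153.9 243.1] [156.4 230.2] scene [198.9 247. ] [188.1 237.9]
175 top [154.6 243.2] [156.4 230.2] scene [199.8 246.6] [188.1 237.9]
180 top [155.7 243.3] [156.4 230.2] scene [201.2 245.8] [188.1 237.9]
scene notch mid guess (201.2, 244.6)
```

Emit:
servo_tool:
  moves:
    - [[0.02,0.036,0],[0,0,-4],0.085]
    - [[0.04,0.073,0],[0,0,-8],0.085]
    - [[0.06,0.11,0],[0,0,-12],0.085]
    - [[0.08,0.146,0],[0,0,-16],0.085]
    - [[0.1,0.183,0],[0,0,-20],0.085]

```text
time: 20.0
eef_pos: [525.5, -44.6, 187.7]
ee_rot: [0.175, 0.984, -0.0, -0.001]
ft_force: [0.7, -0.5, -1.0]
finger_gap: 1.0
finger_force: 0.0
```

Emit:
servo_tool:
  moves:
    - [[0.02,0.036,0],[0,0,0],0.085]
    - [[0.0305,0.0555,0],[0,0,0],0.085]
    - [[0.0305,0.0555,-0.03],[0,0,0],0.085]
    - [[0.0305,0.0555,-0.07],[0,0,0],0.085]
    - [[0.0305,0.0555,-0.1],[0,0,0],0.085]

```text
time: 20.5
eef_pos: [554.6, 9.7, 85.9]
ee_rot: [0.174, 0.985, -0.0, -0.001]
ft_force: [0.7, 0.2, 0.7]
finger_gap: 0.996
finger_force: 0.0
```

Emit:
servo_tool:
  moves:
    - [[0,0,0],[0,0,0],0.085]
    - [[0,0,-0.025],[0,0,0],0.085]
    - [[0,0,-0.05],[0,0,0],0.085]
    - [[0,0,-0.07],[0,0,0],0.085]
    - [[0,0,-0.077],[0,0,0],0.085]

```text
time: 21.0
eef_pos: [555.3, 9.2, 10.9]
ee_rot: [0.174, 0.985, -0.0, -0.001]
ft_force: [-0.6, -1.5, -0.3]
finger_gap: 0.995
finger_force: 0.0
```

Emit:
servo_tool:
  moves:
    - [[0,0,0],[0,0,0],0.085]
    - [[0,0,0],[0,0,0],0.085]
    - [[0,0,0],[0,0,0],0.07]
    - [[0,0,0],[0,0,0],0.06]
    - [[0,0,0],[0,0,0],0.05]

```text
time: 21.5
eef_pos: [556.9, 8.9, 13.5]
ee_rot: [0.174, 0.985, -0.0, 0.001]
ft_force: [-2.7, -3.4, 11.2]
finger_gap: 0.682
finger_force: 61.7
```

Emit:
servo_tool:
  moves:
    - [[0,0,0],[0,0,0],0.03]
    - [[0,0,0],[0,0,0],0.03]
    - [[0,0,0],[0,0,0],0.03]
    - [[0,0,0],[0,0,0],0.03]
    - [[0,0,0],[0,0,0],0.03]

```text
time: 22.0
eef_pos: [556.8, 8.9, 13.5]
ee_rot: [0.174, 0.985, -0.0, 0.001]
ft_force: [-2.2, -2.9, 10.3]
finger_gap: 0.681
finger_force: 61.7
```

```bash
python3 - <<'E'
from h import *
s=ctrl.state();print(s["joints"].round(2),s["eef_pos"])
for n in("scene","top"): cv2.imwrite(f"pics/{n}7.png",ctrl.capture(n))
S=cv2.imread("pics/scene7.png").max(2).astype(int);ys,xs=np.where(S[196:216,268:290]<50)
for y in range(0,20,2):print(y+196,(xs[ys==y]+268))
E
```

```text
[-0.01  0.63  1.88 -0.    0.63 -1.23] [556.84386742   8.87496296  13.45224886]
196 [276 277 278 279 280]
198 [276 277 278 279 280]
200 [276 277 278 279 280]
202 [276 277 278 279 280 289]
204 [276 277 278 279 280 286 289]
206 [276 277 278 279 280]
208 [276 277 278 279 280]
210 [276 277 278 279 280]
212 [276 277 278 279 280]
214 []
```

Emit:
servo_tool:
  moves:
    - [[0,0,0.005],[0,0,0],0.03]
    - [[0,0,0.03],[0,0,0],0.03]
    - [[0,0,0.065],[0,0,0],0.03]
    - [[0,0,0.1],[0,0,0],0.03]
    - [[0,0,0.135],[0,0,0],0.03]

```text
time: 22.6
eef_pos: [555.6, 9.4, 148.3]
ee_rot: [0.174, 0.985, 0.0, -0.0]
ft_force: [0.4, -0.1, -1.1]
finger_gap: 0.68
finger_force: 64.7
```

Emit:
servo_tool:
  moves:
    - [[-0.004,0.02,0],[0,0,0],0.03]
    - [[-0.011,0.055,0],[0,0,2],0.03]
    - [[-0.019,0.095,0],[0,0,5],0.03]
    - [[-0.027,0.135,0],[0,0,8],0.03]
    - [[-0.035,0.175,0],[0,0,11],0.03]

```text
time: 23.1
eef_pos: [520.4, 185.7, 147.2]
ee_rot: [0.078, 0.997, 0.0, 0.0]
ft_force: [0.9, -0.0, -1.8]
finger_gap: 0.675
finger_force: 64.7
```

Emit:
servo_tool:
  moves:
    - [[-0.008,0.04,0],[0,0,2],0.03]
    - [[-0.016,0.08,0],[0,0,2],0.03]
    - [[-0.022,0.115,0],[0,0,2],0.03]
    - [[-0.0255,0.134,0],[0,0,2],0.03]
    - [[-0.0255,0.134,0],[0,0,2],0.03]

```text
time: 23.6
eef_pos: [494.8, 320.8, 147.1]
ee_rot: [0.06, 0.998, 0.0, 0.0]
ft_force: [0.1, -0.4, -1.1]
finger_gap: 0.677
finger_force: 64.7
```

Emit:
servo_tool:
  moves:
    - [[0,0,-0.01],[0,0,0],0.03]
    - [[0,0,-0.022],[0,0,0],0.03]
    - [[0,0,-0.022],[0,0,0],0.03]
    - [[0,0,-0.022],[0,0,0],0.03]
    - [[0,0,-0.022],[0,0,0],0.03]

```text
time: 24.1
eef_pos: [495.9, 317.8, 124.8]
ee_rot: [0.062, 0.998, -0.0, -0.0]
ft_force: [0.3, -0.3, -2.4]
finger_gap: 0.681
finger_force: 64.7
```

```bash
python3 - <<'E'
from h import *
for n in("scene","top"): cv2.imwrite(f"pics/{n}8.png",ctrl.capture(n))
s=cv2.imread("pics/scene8.png");t=cv2.imread("pics/top8.png")
a=cv2.resize(s[185:265,155:219],(480,600),interpolation=cv2.INTER_CUBIC);b=cv2.resize(t[205:255,132:182],(320,320),interpolation=cv2.INTER_CUBIC)
b=np.vstack([b,np.zeros((280,320,3),np.uint8)]);cv2.imwrite("pics/v8.png",np.hstack([a,b]))
E
```

```text
(no output)
```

View pics/v8.png

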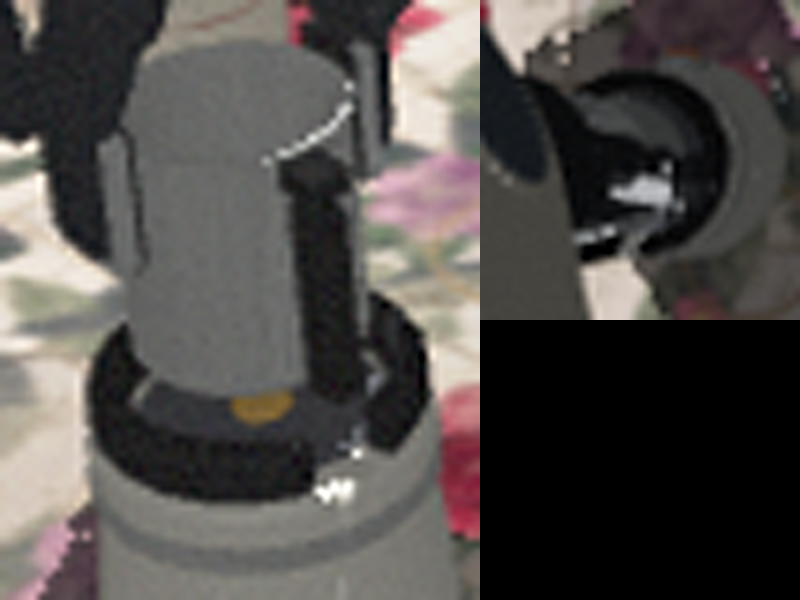

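The cup hangs centred over the collar. At v8 the rib foot is at about (332,395) and the notch gap runs from x of about 318 to 370. I check both against projections.

```bash
python3 - <<'E'
from h import *
s=cv2.imread("pics/scene8.png").max(2).astype(int)
for y in range(205,252,2):print(y,' '.join('%3d'%v for v in s[y,184:212]))
f=lambda cx,cy,a,R,w,z:proj("scene",[cx+R*np.cos(a)-w*np.sin(a),cy+R*np.sin(a)+w*np.cos(a),z])
for d in(165,170,172.5,175,180):
    a=np.radians(d);print(d,"rib z140 R40 w-5,5",f(495.9,317.8,a,40,-5,140),f(495.9,317.8,a,40,5,140),"R29",f(495.9,317.8,a,29,-5,140),"notch w-8,8 R37 z98",f(495.5,318,a,37,-8,98),f(495.5,318,a,37,8,98), "R32",f(495.5,318,a,32,8,98))
E
```

```text
205 104 103 105 107 108 102 102 103 181 175 113  66  44  41  55  98 108 101  57  67 115 112 105 102 106 109 114 131
207 106 105 105 102 103 101 103 110  49  39  48  47  50  48  47  40  44  61  61  67 101 105 144 162 170 170 194 206
209 105 107 110 104 105 105 103 104  50  27  28  35  46  38  32  35  26  44 132 147 225 226 223 225 220 213 203 202
211 104 110 108 107 105 105 105 113 108  89  38  33  29  34  24  44  83 105  99 141 150 170 186 190 185 179 174 182
213 104 106 108 106 103 104 104 111 110  75  35  32  32  31  31  33  31  80  93 153 191 215 224 222 210 198 192 188
215 105 104 109 109 106 104 105 111 106  72  37  29  30  31  27  24  24  65 100 134 143 145 144 142 161 181 190 195
217 105 106 106 105 105 108 110 111 113  93  43  23  29  29  34  31  29  63  98 117 126 123 116 130 140 157 168 174
219 106 104 108 106 106 102 105 110 106 110  49  21  31  28  35  34  38  42  99 138 196 222 225 215 192 159 138 141
221 107 107 105 108 106 100 105 111 115 113  62  28  32  36  32  33  32  31 103 113 175 180 176 168 146 131 122 122
223 109 105 109 108 107 103 106 105 109 106  71  38  27 
[... 1658 characters left out ...]
6 121 122 107  97  92  99
165 rib z140 R40 w-5,5 [192.4 226.3] [197.8 224.6] R29 [189.8 223.4] notch w-8,8 R37 z98 [192.2 246.2] [200.4 243.3] R32 [199.2 241.9]
170 rib z140 R40 w-5,5 [194.4 225.8] [199.5 223.8] R29 [191.2 223. ] notch w-8,8 R37 z98 [194.  245.7] [201.8 242.5] R32 [200.4 241.2]
172.5 rib z140 R40 w-5,5 [195.3 225.5] [200.3 223.4] R29 [191.9 222.8] notch w-8,8 R37 z98 [194.9 245.5] [202.5 242. ] R32 [201.  240.8]
175 rib z140 R40 w-5,5 [196.3 225.2] [201. 223.] R29 [192.6 222.6] notch w-8,8 R37 z98 [195.8 245.2] [203.1 241.6] R32 [201.5 240.4]
180 rib z140 R40 w-5,5 [198.  224.5] [202.5 222.1] R29 [193.9 222.2] notch w-8,8 R37 z98 [197.5 244.6] [204.3 240.7] R32 [202.5 239.6]
```

In both views the rib and notch agree to within about 1 or 2 degrees. I lower slowly and watch the force.

Emit:
servo_tool:
  moves:
    - [[0,0,-0.002],[0,0,0],0.03]
    - [[0,0,-0.004],[0,0,0],0.03]
    - [[0,0,-0.006],[0,0,0],0.03]
    - [[0,0,-0.008],[0,0,0],0.03]
    - [[0,0,-0.008],[0,0,0],0.03]

```text
time: 24.7
eef_pos: [495.3, 318.2, 116.4]
ee_rot: [0.061, 0.998, -0.0, -0.0]
ft_force: [0.1, 0.1, -1.2]
finger_gap: 0.68
finger_force: 64.7
```

Emit:
servo_tool:
  moves:
    - [[0,0,-0.002],[0,0,0],0.03]
    - [[0,0,-0.004],[0,0,0],0.03]
    - [[0,0,-0.006],[0,0,0],0.03]
    - [[0,0,-0.007],[0,0,0],0.03]
    - [[0,0,-0.007],[0,0,0],0.03]

```text
time: 25.2
eef_pos: [495.4, 318.2, 109.6]
ee_rot: [0.061, 0.998, -0.0, -0.0]
ft_force: [0.3, -0.9, -1.2]
finger_gap: 0.679
finger_force: 64.7
```

Emit:
servo_tool:
  moves:
    - [[0,0,-0.001],[0,0,0],0.03]
    - [[0,0,-0.002],[0,0,0],0.03]
    - [[0,0,-0.003],[0,0,0],0.03]
    - [[0,0,-0.004],[0,0,0],0.03]
    - [[0,0,-0.004],[0,0,0],0.03]

```text
time: 25.7
eef_pos: [495.4, 318.2, 105.7]
ee_rot: [0.061, 0.998, -0.0, -0.0]
ft_force: [0.0, -0.5, -1.8]
finger_gap: 0.677
finger_force: 64.7
```

Emit:
servo_tool:
  moves:
    - [[0,0,-0.001],[0,0,0],0.03]
    - [[0,0,-0.002],[0,0,0],0.03]
    - [[0,0,-0.003],[0,0,0],0.03]
    - [[0,0,-0.004],[0,0,0],0.03]
    - [[0,0,-0.004],[0,0,0],0.03]

```text
time: 26.2
eef_pos: [495.9, 318.3, 103.4]
ee_rot: [0.061, 0.998, 0.0, 0.0]
ft_force: [-4.2, -3.1, 13.6]
finger_gap: 0.679
finger_force: 65.6
```

Contact came at exactly seat height (103.4), so I release and rise. Next stop is the jar in the tray.

Emit:
servo_tool:
  moves:
    - [[0,0,0.001],[0,0,0],0.06]
    - [[0,0,0.001],[0,0,0],0.07]
    - [[0,0,0.001],[0,0,0],0.08]
    - [[0,0,0.001],[0,0,0],0.085]
    - [[0,0,0.001],[0,0,0],0.085]

```text
time: 26.7
eef_pos: [495.5, 318.3, 102.6]
ee_rot: [0.061, 0.998, -0.0, -0.0]
ft_force: [0.0, -1.0, 1.1]
finger_gap: 0.994
finger_force: 0.0
```

Emit:
servo_tool:
  moves:
    - [[0,0,0.01],[0,0,0],0.085]
    - [[0,0,0.025],[0,0,0],0.085]
    - [[0,0,0.045],[0,0,0],0.085]
    - [[0,0,0.07],[0,0,0],0.085]
    - [[0,0,0.1],[0,0,0],0.085]

```text
time: 27.2
eef_pos: [495.3, 318.2, 204.6]
ee_rot: [0.061, 0.998, -0.0, -0.0]
ft_force: [0.2, 0.3, -0.4]
finger_gap: 0.992
finger_force: 0.0
```

Emit:
servo_tool:
  moves:
    - [[0.005,-0.04,0],[0,0,0],0.085]
    - [[0.01,-0.085,0],[0,0,0],0.085]
    - [[0.015,-0.13,0],[0,0,0],0.085]
    - [[0.02,-0.175,0],[0,0,0],0.085]
    - [[0.02,-0.175,0],[0,0,0],0.085]

```text
time: 27.7
eef_pos: [516.1, 139.1, 204.4]
ee_rot: [0.063, 0.998, -0.0, 0.001]
ft_force: [-0.4, 0.2, -0.1]
finger_gap: 0.995
finger_force: 0.0
```

```bash
python3 - <<'E'
from h import *
for n in("scene","top"): cv2.imwrite(f"pics/{n}9.png",ctrl.capture(n))
s=cv2.imread("pics/scene9.png");t=cv2.imread("pics/top9.png")
a=cv2.resize(s[185:265,155:219],(400,500),interpolation=cv2.INTER_CUBIC);b=cv2.resize(t[205:255,132:172],(400,500),interpolation=cv2.INTER_CUBIC)
cv2.imwrite("pics/v9.png",np.hstack([a,b]))
E
```

```text
(no output)
```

View pics/v9.png

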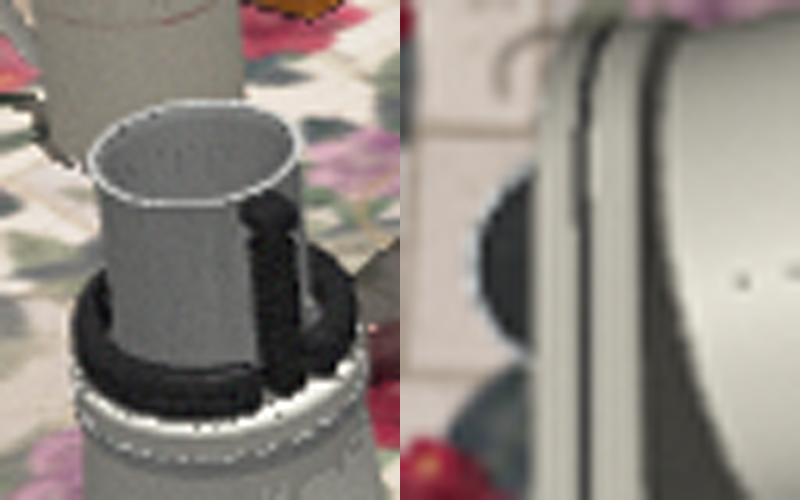

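The cup is home: the rib sits in the notch and the rim is level. Now the dropper goes back by the exact inverse of its earlier shift.

Emit:
servo_tool:
  moves:
    - [[-0.01,-0.04,0],[0,0,1],0.085]
    - [[-0.02,-0.08,0],[0,0,2],0.085]
    - [[-0.03,-0.12,0],[0,0,3],0.085]
    - [[-0.04,-0.16,0],[0,0,4],0.085]
    - [[-0.05,-0.2,0],[0,0,5],0.085]

```text
time: 28.3
eef_pos: [465.7, -56.8, 203.7]
ee_rot: [0.016, 1.0, 0.0, 0.001]
ft_force: [1.0, 0.2, 0.1]
finger_gap: 0.994
finger_force: 0.0
```

Emit:
servo_tool:
  moves:
    - [[-0.01,-0.04,0],[0,0,1],0.085]
    - [[-0.02,-0.08,0],[0,0,2],0.085]
    - [[-0.03,-0.12,0],[0,0,2],0.085]
    - [[-0.038,-0.16,0],[0,0,2],0.085]
    - [[-0.04,-0.1725,0],[0,0,2],0.085]

```text
time: 28.8
eef_pos: [426.1, -231.3, 203.7]
ee_rot: [0.001, 1.0, -0.001, 0.001]
ft_force: [-0.8, -0.0, 0.3]
finger_gap: 0.998
finger_force: 0.0
```

Emit:
servo_tool:
  moves:
    - [[0,0,0],[0,0,0],0.085]
    - [[0,0,-0.02],[0,0,0],0.085]
    - [[0,0,-0.05],[0,0,0],0.085]
    - [[0,0,-0.08],[0,0,0],0.085]
    - [[0,0,-0.11],[0,0,0],0.085]

```text
time: 29.3
eef_pos: [426.6, -227.3, 92.2]
ee_rot: [-0.001, 1.0, -0.0, 0.0]
ft_force: [0.4, 0.4, 0.2]
finger_gap: 0.999
finger_force: 0.0
```

Emit:
servo_tool:
  moves:
    - [[0,0,-0.025],[0,0,0],0.085]
    - [[0,0,-0.045],[0,0,0],0.085]
    - [[0,0,-0.058],[0,0,0],0.085]
    - [[0,0,-0.058],[0,0,0],0.085]
    - [[0,0,-0.058],[0,0,0],0.085]

```text
time: 29.8
eef_pos: [426.2, -228.6, 35.2]
ee_rot: [-0.0, 1.0, -0.0, 0.0]
ft_force: [0.2, 0.6, -0.3]
finger_gap: 0.998
finger_force: 0.0
```

Emit:
servo_tool:
  moves:
    - [[0,0,0],[0,0,0],0.05]
    - [[0,0,0],[0,0,0],0.04]
    - [[0,0,0],[0,0,0],0.03]
    - [[0,0,0],[0,0,0],0.01]
    - [[0,0,0],[0,0,0],0.01]

```text
time: 30.3
eef_pos: [426.1, -229.6, 35.6]
ee_rot: [0.0, 1.0, -0.0, 0.001]
ft_force: [-0.1, 0.3, 7.6]
finger_gap: 0.346
finger_force: 58.7
```

Emit:
servo_tool:
  moves:
    - [[0,0,0],[0,0,0],0.01]
    - [[0,0,0],[0,0,0],0.01]
    - [[0,0,0],[0,0,0],0.01]

```text
time: 30.6
eef_pos: [426.1, -229.6, 35.6]
ee_rot: [0.0, 1.0, -0.0, 0.001]
ft_force: [-0.9, 0.1, 6.7]
finger_gap: 0.35
finger_force: 58.7
```

Emit:
servo_tool:
  moves:
    - [[0,0,0.01],[0,0,0],0.01]
    - [[0,0,0.04],[0,0,0],0.01]
    - [[0,0,0.08],[0,0,0],0.01]
    - [[0,0,0.12],[0,0,0],0.01]
    - [[0,0,0.15],[0,0,0],0.01]

```text
time: 31.1
eef_pos: [425.8, -229.4, 187.7]
ee_rot: [0.0, 1.0, -0.001, 0.001]
ft_force: [1.1, -1.1, -1.0]
finger_gap: 0.345
finger_force: 59.6
```

Emit:
servo_tool:
  moves:
    - [[0.005,0.02,0],[0,0,0],0.01]
    - [[0.014,0.06,0],[0,0,0],0.01]
    - [[0.024,0.1,0],[0,0,0],0.01]
    - [[0.034,0.14,0],[0,0,0],0.01]
    - [[0.044,0.18,0],[0,0,0],0.01]

```text
time: 31.6
eef_pos: [469.4, -47.7, 185.5]
ee_rot: [0.001, 1.0, -0.0, 0.0]
ft_force: [1.6, -0.6, -0.3]
finger_gap: 0.345
finger_force: 59.6
```

Emit:
servo_tool:
  moves:
    - [[0.004,0.04,0],[0,0,0],0.01]
    - [[0.006,0.06,0],[0,0,0],0.01]
    - [[0.006,0.06,0],[0,0,0],0.01]
    - [[0.006,0.06,-0.04],[0,0,0],0.01]
    - [[0.006,0.06,-0.08],[0,0,0],0.01]

```text
time: 32.1
eef_pos: [476.9, 10.2, 105.5]
ee_rot: [0.0, 1.0, -0.0, 0.002]
ft_force: [1.0, -0.4, -0.5]
finger_gap: 0.349
finger_force: 59.6
```

Emit:
servo_tool:
  moves:
    - [[0,0,-0.035],[0,0,0],0.01]
    - [[0,0,-0.055],[0,0,0],0.01]
    - [[0,0,-0.068],[0,0,0],0.01]
    - [[0,0,-0.074],[0,0,0],0.01]
    - [[0,0,-0.074],[0,0,0],0.01]

```text
time: 32.6
eef_pos: [476.2, 10.2, 31.3]
ee_rot: [0.0, 1.0, -0.0, 0.0]
ft_force: [-0.4, 0.7, -0.6]
finger_gap: 0.342
finger_force: 59.6
```

Emit:
servo_tool:
  moves:
    - [[0,0,-0.001],[0,0,0],0.01]
    - [[0,0,-0.0015],[0,0,0],0.01]
    - [[0,0,-0.0015],[0,0,0],0.01]

```text
time: 32.9
eef_pos: [476.7, 10.5, 30.6]
ee_rot: [0.0, 1.0, -0.0, 0.001]
ft_force: [-0.5, -1.6, 7.3]
finger_gap: 0.346
finger_force: 60.5
```

Emit:
servo_tool:
  moves:
    - [[0,0,0],[0,0,0],0.04]
    - [[0,0,0],[0,0,0],0.055]
    - [[0,0,0],[0,0,0],0.07]
    - [[0,0,0],[0,0,0],0.08]
    - [[0,0,0],[0,0,0],0.08]

```text
time: 33.4
eef_pos: [475.5, 10.9, 29.3]
ee_rot: [0.0, 1.0, -0.0, -0.0]
ft_force: [0.1, 0.1, -0.4]
finger_gap: 0.938
finger_force: 0.0
```

Emit:
servo_tool:
  moves:
    - [[0,0,0.02],[0,0,0],0.085]
    - [[0,0,0.055],[0,0,0],0.085]
    - [[0,0,0.095],[0,0,0],0.085]
    - [[0,0,0.13],[0,0,0],0.085]
    - [[0,0,0.16],[0,0,0],0.085]

```text
time: 33.9
eef_pos: [475.6, 10.8, 191.2]
ee_rot: [0.0, 1.0, -0.0, 0.001]
ft_force: [0.0, 0.8, 0.0]
finger_gap: 0.996
finger_force: 0.0
```

Emit:
servo_tool:
  moves:
    - [[0.003,-0.03,0],[0,0,-8],0.085]
    - [[0.006,-0.06,0],[0,0,-16],0.085]
    - [[0.009,-0.09,0],[0,0,-24],0.085]
    - [[0.012,-0.12,0],[0,0,-32],0.085]
    - [[0.015,-0.15,0],[0,0,-40],0.085]

```text
time: 34.4
eef_pos: [490.4, -140.3, 189.3]
ee_rot: [0.345, 0.939, 0.0, -0.0]
ft_force: [-0.3, 0.2, 0.5]
finger_gap: 0.993
finger_force: 0.0
```

Emit:
servo_tool:
  moves:
    - [[0.003,-0.03,0],[0,0,-8],0.085]
    - [[0.006,-0.06,0],[0,0,-16],0.085]
    - [[0.009,-0.09,0],[0,0,-24],0.085]
    - [[0.012,-0.12,0],[0,0,-32],0.085]
    - [[0.0145,-0.136,0],[0,0,-40],0.085]

```text
time: 34.9
eef_pos: [505.0, -277.3, 189.1]
ee_rot: [0.646, 0.764, -0.0, 0.0]
ft_force: [0.3, 0.8, -0.3]
finger_gap: 0.997
finger_force: 0.0
```

Emit:
servo_tool:
  moves:
    - [[0,0,0],[0,0,-5],0.085]
    - [[0,0,0],[0,0,-10],0.085]
    - [[0,0,0],[0,0,-10],0.085]
    - [[0,0,-0.025],[0,0,-10],0.085]
    - [[0,0,-0.06],[0,0,-10],0.085]

```text
time: 35.4
eef_pos: [506.6, -275.9, 130.5]
ee_rot: [0.706, 0.708, 0.001, 0.002]
ft_force: [0.5, -0.3, -0.8]
finger_gap: 0.997
finger_force: 0.0
```

Emit:
servo_tool:
  moves:
    - [[0,0,-0.035],[0,0,0],0.085]
    - [[0,0,-0.065],[0,0,0],0.085]
    - [[0,0,-0.085],[0,0,0],0.085]
    - [[0,0,-0.0925],[0,0,0],0.085]
    - [[0,0,-0.0925],[0,0,0],0.085]

```text
time: 35.9
eef_pos: [504.5, -274.7, 36.0]
ee_rot: [0.707, 0.707, -0.0, -0.001]
ft_force: [0.8, 0.5, -0.3]
finger_gap: 0.993
finger_force: 0.0
```

Emit:
servo_tool:
  moves:
    - [[0,0,0],[0,0,0],0.085]
    - [[0,0,0],[0,0,0],0.06]
    - [[0,0,0],[0,0,0],0.05]
    - [[0,0,0],[0,0,0],0.04]
    - [[0,0,0],[0,0,0],0.02]

```text
time: 36.4
eef_pos: [505.3, -275.5, 37.8]
ee_rot: [0.707, 0.707, 0.0, 0.0]
ft_force: [-2.8, -0.2, 7.6]
finger_gap: 0.392
finger_force: 58.0
```

Emit:
servo_tool:
  moves:
    - [[0,0,0],[0,0,0],0.02]
    - [[0,0,0],[0,0,0],0.02]
    - [[0,0,0],[0,0,0],0.02]
    - [[0,0,0],[0,0,0],0.02]

```text
time: 36.8
eef_pos: [505.3, -275.5, 37.9]
ee_rot: [0.707, 0.707, 0.0, 0.0]
ft_force: [-2.6, 1.2, 7.6]
finger_gap: 0.392
finger_force: 57.9
```

Now lift the shaker, shift it (+54, +223) and lower it.

Emit:
servo_tool:
  moves:
    - [[0,0,0.01],[0,0,0],0.02]
    - [[0,0,0.04],[0,0,0],0.02]
    - [[0,0,0.08],[0,0,0],0.02]
    - [[0,0,0.12],[0,0,0],0.02]
    - [[0,0,0.15],[0,0,0],0.02]

```text
time: 37.3
eef_pos: [505.5, -275.4, 189.9]
ee_rot: [0.707, 0.707, 0.0, 0.001]
ft_force: [0.1, -0.1, -0.1]
finger_gap: 0.387
finger_force: 58.4
```

Emit:
servo_tool:
  moves:
    - [[0.005,0.02,0],[0,0,0],0.02]
    - [[0.014,0.06,0],[0,0,0],0.02]
    - [[0.024,0.1,0],[0,0,0],0.02]
    - [[0.034,0.14,0],[0,0,0],0.02]
    - [[0.044,0.18,0],[0,0,0],0.02]

```text
time: 37.8
eef_pos: [549.1, -93.7, 187.5]
ee_rot: [0.707, 0.707, 0.0, 0.0]
ft_force: [0.9, 0.1, -0.1]
finger_gap: 0.389
finger_force: 58.4
```

Emit:
servo_tool:
  moves:
    - [[0.006,0.025,0],[0,0,0],0.02]
    - [[0.01,0.04,0],[0,0,0],0.02]
    - [[0.01,0.043,0],[0,0,0],0.02]
    - [[0.01,0.043,-0.04],[0,0,0],0.02]
    - [[0.01,0.043,-0.08],[0,0,0],0.02]

```text
time: 38.3
eef_pos: [560.2, -53.3, 107.4]
ee_rot: [0.707, 0.707, 0.001, 0.002]
ft_force: [-0.4, -0.2, -1.6]
finger_gap: 0.39
finger_force: 58.4
```

Emit:
servo_tool:
  moves:
    - [[0,0,-0.035],[0,0,0],0.02]
    - [[0,0,-0.055],[0,0,0],0.02]
    - [[0,0,-0.068],[0,0,0],0.02]
    - [[0,0,-0.074],[0,0,0],0.02]
    - [[0,0,-0.074],[0,0,0],0.02]

```text
time: 38.8
eef_pos: [559.5, -53.0, 33.5]
ee_rot: [0.708, 0.707, 0.0, 0.0]
ft_force: [-0.1, -0.2, 0.3]
finger_gap: 0.385
finger_force: 58.5
```

Emit:
servo_tool:
  moves:
    - [[0,0,-0.001],[0,0,0],0.02]
    - [[0,0,-0.0015],[0,0,0],0.02]
    - [[0,0,-0.0015],[0,0,0],0.02]

```text
time: 39.1
eef_pos: [560.1, -52.7, 32.9]
ee_rot: [0.707, 0.707, 0.001, 0.001]
ft_force: [-1.3, -1.3, 7.5]
finger_gap: 0.393
finger_force: 60.4
```

Emit:
servo_tool:
  moves:
    - [[0,0,0],[0,0,0],0.05]
    - [[0,0,0],[0,0,0],0.065]
    - [[0,0,0],[0,0,0],0.08]
    - [[0,0,0],[0,0,0],0.085]
    - [[0,0,0],[0,0,0],0.085]

```text
time: 39.6
eef_pos: [559.0, -52.2, 31.2]
ee_rot: [0.707, 0.707, -0.0, -0.0]
ft_force: [0.0, -0.2, 0.1]
finger_gap: 0.992
finger_force: 0.0
```

Emit:
servo_tool:
  moves:
    - [[0,0,0.02],[0,0,0],0.085]
    - [[0,0,0.06],[0,0,0],0.085]
    - [[0,0,0.105],[0,0,0],0.085]
    - [[0,0,0.15],[0,0,0],0.085]
    - [[0,0,0.185],[0,0,0],0.085]

```text
time: 40.1
eef_pos: [559.5, -52.2, 219.0]
ee_rot: [0.707, 0.707, 0.001, 0.001]
ft_force: [1.0, -0.8, 0.3]
finger_gap: 0.995
finger_force: 0.0
```

Emit:
servo_tool:
  moves:
    - [[0.006,-0.04,0],[0,0,0],0.085]
    - [[0.013,-0.085,0],[0,0,0],0.085]
    - [[0.02,-0.13,0],[0,0,0],0.085]
    - [[0.0257,-0.164,0],[0,0,0],0.085]
    - [[0.0257,-0.164,0],[0,0,0],0.085]

```text
time: 40.6
eef_pos: [585.2, -220.2, 216.2]
ee_rot: [0.709, 0.706, -0.0, 0.001]
ft_force: [0.8, 0.1, -0.1]
finger_gap: 0.993
finger_force: 0.0
```

Emit:
servo_tool:
  moves:
    - [[0,0,-0.03],[0,0,0],0.085]
    - [[0,0,-0.07],[0,0,0],0.085]
    - [[0,0,-0.105],[0,0,0],0.085]
    - [[0,0,-0.13],[0,0,0],0.085]
    - [[0,0,-0.1385],[0,0,0],0.085]

```text
time: 41.1
eef_pos: [582.6, -214.6, 74.8]
ee_rot: [0.707, 0.707, -0.001, -0.003]
ft_force: [-0.2, -1.1, -0.1]
finger_gap: 0.996
finger_force: 0.0
```

Emit:
servo_tool:
  moves:
    - [[0,0,0],[0,0,0],0.085]
    - [[0,0,0],[0,0,0],0.085]
    - [[0,0,0],[0,0,0],0.05]
    - [[0,0,0],[0,0,0],0.04]
    - [[0,0,0],[0,0,0],0.02]

```text
time: 41.6
eef_pos: [585.2, -216.4, 78.9]
ee_rot: [0.707, 0.707, 0.0, 0.001]
ft_force: [-0.6, 0.5, 0.5]
finger_gap: 0.513
finger_force: 0.1
```

Emit:
servo_tool:
  moves:
    - [[0,0,0],[0,0,0],0.02]
    - [[0,0,0],[0,0,0],0.02]
    - [[0,0,0],[0,0,0],0.02]
    - [[0,0,0],[0,0,0],0.02]

```text
time: 42.0
eef_pos: [585.2, -216.5, 79.2]
ee_rot: [0.707, 0.707, 0.0, 0.001]
ft_force: [-1.6, 0.2, 7.4]
finger_gap: 0.472
finger_force: 59.6
```

Emit:
servo_tool:
  moves:
    - [[0,0,0.01],[0,0,0],0.02]
    - [[0,0,0.035],[0,0,0],0.02]
    - [[0,0,0.075],[0,0,0],0.02]
    - [[0,0,0.11],[0,0,0],0.02]
    - [[0,0,0.137],[0,0,0],0.02]

```text
time: 42.5
eef_pos: [585.2, -216.4, 217.8]
ee_rot: [0.707, 0.707, 0.0, 0.001]
ft_force: [1.0, -0.3, -2.2]
finger_gap: 0.472
finger_force: 60.8
```

Emit:
servo_tool:
  moves:
    - [[-0.002,0.02,0],[0,0,0],0.02]
    - [[-0.007,0.055,0],[0,0,0],0.02]
    - [[-0.012,0.095,0],[0,0,0],0.02]
    - [[-0.017,0.135,0],[0,0,0],0.02]
    - [[-0.022,0.175,0],[0,0,0],0.02]

```text
time: 43.0
eef_pos: [561.2, -39.0, 214.0]
ee_rot: [0.707, 0.707, -0.0, -0.001]
ft_force: [0.9, -0.5, -1.4]
finger_gap: 0.474
finger_force: 60.8
```

Emit:
servo_tool:
  moves:
    - [[-0.005,0.04,0],[0,0,0],0.02]
    - [[-0.01,0.08,0],[0,0,0],0.02]
    - [[-0.013,0.105,0],[0,0,0],0.02]
    - [[-0.015,0.12,0],[0,0,0],0.02]
    - [[-0.015,0.12,0],[0,0,0],0.02]

```text
time: 43.5
eef_pos: [546.7, 80.6, 214.2]
ee_rot: [0.706, 0.708, -0.0, -0.0]
ft_force: [1.4, 0.3, -1.2]
finger_gap: 0.472
finger_force: 60.8
```

Emit:
servo_tool:
  moves:
    - [[0,0,-0.04],[0,0,0],0.02]
    - [[0,0,-0.08],[0,0,0],0.02]
    - [[0,0,-0.11],[0,0,0],0.02]
    - [[0,0,-0.13],[0,0,0],0.02]
    - [[0,0,-0.137],[0,0,0],0.02]

```text
time: 44.0
eef_pos: [546.0, 77.6, 75.3]
ee_rot: [0.708, 0.707, -0.002, -0.001]
ft_force: [0.2, 0.7, -0.8]
finger_gap: 0.474
finger_force: 60.9
```

Emit:
servo_tool:
  moves:
    - [[0,0,-0.002],[0,0,0],0.02]
    - [[0,0,-0.004],[0,0,0],0.02]
    - [[0,0,-0.0055],[0,0,0],0.02]
    - [[0,0,-0.0055],[0,0,0],0.02]

```text
time: 44.4
eef_pos: [548.7, 78.8, 74.2]
ee_rot: [0.707, 0.707, 0.001, 0.001]
ft_force: [-3.1, -0.1, 5.8]
finger_gap: 0.475
finger_force: 61.8
```

Emit:
servo_tool:
  moves:
    - [[0,0,0],[0,0,0],0.05]
    - [[0,0,0],[0,0,0],0.065]
    - [[0,0,0],[0,0,0],0.08]
    - [[0,0,0],[0,0,0],0.085]
    - [[0,0,0],[0,0,0],0.085]

```text
time: 44.9
eef_pos: [547.8, 78.8, 72.4]
ee_rot: [0.707, 0.707, 0.0, 0.0]
ft_force: [-0.2, -0.4, 0.1]
finger_gap: 0.996
finger_force: 0.0
```

Emit:
servo_tool:
  moves:
    - [[0,0,0.02],[0,0,0],0.085]
    - [[0,0,0.055],[0,0,0],0.085]
    - [[0,0,0.095],[0,0,0],0.085]
    - [[0,0,0.125],[0,0,0],0.085]
    - [[0,0,0.145],[0,0,0],0.085]

```text
time: 45.4
eef_pos: [548.6, 78.9, 219.9]
ee_rot: [0.707, 0.707, 0.001, 0.001]
ft_force: [0.2, 0.3, 0.1]
finger_gap: 0.995
finger_force: 0.0
```

Emit:
servo_tool:
  moves:
    - [[-0.01,-0.04,0],[0,0,-4],0.085]
    - [[-0.02,-0.085,0],[0,0,-8],0.085]
    - [[-0.03,-0.13,0],[0,0,-12],0.085]
    - [[-0.04,-0.175,0],[0,0,-16],0.085]
    - [[-0.05,-0.22,0],[0,0,-20],0.085]

```text
time: 45.9
eef_pos: [497.1, -142.7, 217.4]
ee_rot: [0.82, 0.572, 0.0, 0.0]
ft_force: [-0.2, -0.1, 0.8]
finger_gap: 0.994
finger_force: 0.0
```

Emit:
servo_tool:
  moves:
    - [[-0.01,-0.045,0],[0,0,-4],0.085]
    - [[-0.02,-0.09,0],[0,0,-8],0.085]
    - [[-0.03,-0.135,0],[0,0,-12],0.085]
    - [[-0.04,-0.18,0],[0,0,-16],0.085]
    - [[-0.05,-0.22,0],[0,0,-20],0.085]

```text
time: 46.4
eef_pos: [447.0, -363.3, 217.3]
ee_rot: [0.907, 0.421, 0.0, 0.0]
ft_force: [0.9, -0.1, 0.4]
finger_gap: 0.992
finger_force: 0.0
```

Emit:
servo_tool:
  moves:
    - [[-0.02,-0.04,0],[0,0,-4],0.085]
    - [[-0.04,-0.08,0],[0,0,-8],0.085]
    - [[-0.06,-0.12,0],[0,0,-12],0.085]
    - [[-0.08,-0.15,0],[0,0,-16],0.085]
    - [[-0.08,-0.15,0],[0,0,-16],0.085]

```text
time: 46.9
eef_pos: [365.3, -514.6, 217.0]
ee_rot: [0.957, 0.289, -0.0, 0.0]
ft_force: [0.5, 0.8, -0.1]
finger_gap: 0.996
finger_force: 0.0
```

```bash
python3 - <<'E'
from h import *
for n in("scene","top"): cv2.imwrite(f"pics/{n}10.png",ctrl.capture(n))
s0,s,t0,t=[cv2.imread(f"pics/{n}.png") for n in("scene0","scene10","top0","top10")]
def sh(a,b,x0,y0,x1,y1):
    A=a[y0:y1,x0:x1].astype(np.float32).mean(2);B=b[y0:y1,x0:x1].astype(np.float32).mean(2)
    w=cv2.createHanningWindow(A.shape[::-1],cv2.CV_32F);p,r=cv2.phaseCorrelate(A,B,w);return np.round(p,2),round(r,2),round(float(np.abs(A-B).mean()),1)
for n,b in dict(jar=(230,203,252,225),salt=(278,203,296,221),drop=(256,230,274,248),tin=(246,163,280,195),mug=(198,128,236,166),glass=(293,138,325,165)).items():print("top",n,sh(t0,t,*b))
for n,b in dict(jar=(240,172,268,228),drop=(284,178,308,226),salt=(282,164,294,184),tin=(222,168,244,206),mug=(150,162,198,214),glass=(232,136,264,178)).items():print("scene",n,sh(s0,s,*b))
f=lambda i,b,sz:cv2.resize(i[b[1]:b[3],b[0]:b[2]],sz,interpolation=cv2.INTER_CUBIC)
cv2.imwrite("pics/v10.png",np.vstack([np.hstack([f(s0,(220,150,320,230),(400,300)),f(s,(220,150,320,230),(400,300))]),np.hstack([f(t,(130,190,310,260),(500,240)),f(s,(155,185,219,265),(300,240))])]))
E
```

```text
top jar (array([-0.09,  0.25]), 0.97, 4.6)
top salt (array([-0.49, -1.  ]), 0.77, 7.8)
top drop (array([0.2, 0. ]), 0.92, 3.9)
top tin (array([ 0.02, -0.  ]), 1.0, 2.4)
top mug (array([-0.,  0.]), 1.0, 2.2)
top glass (array([-0.03,  0.52]), 1.0, 0.8)
scene jar (array([-0.2 ,  0.15]), 0.92, 11.0)
scene drop (array([-0.26, -0.23]), 0.9, 3.6)
scene salt (array([-2.81,  9.45]), -0.05, 5.3)
scene tin (array([0.05, 0.06]), 0.97, 2.2)
scene mug (array([-0.09, -0.08]), 0.9, 7.0)
scene glass (array([0.01, 0.48]), 1.0, 2.1)
```

View pics/v10.png

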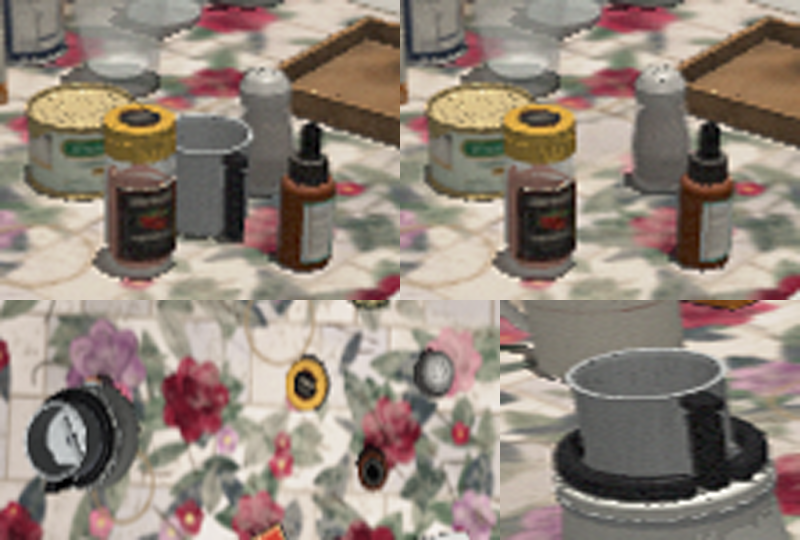

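Everything matches the start except the shaker. Its dome has moved from about (266,70) to (260,67) in the crop, roughly 3 to 4 mm along +x, so I measure that more exactly.

```bash
python3 - <<'E'
from h import *
s0,s,t0,t=[cv2.imread(f"pics/{n}.png",0) for n in("scene0","scene10","top0","top10")]
def match(a,b,box,m=5,k=8):
    x0,y0,x1,y1=box; A=cv2.resize(a[y0:y1,x0:x1],None,fx=k,fy=k,interpolation=cv2.INTER_CUBIC)
    B=cv2.resize(b[y0-m:y1+m,x0-m:x1+m],None,fx=k,fy=k,interpolation=cv2.INTER_CUBIC)
    r=cv2.matchTemplate(B,A,cv2.TM_CCOEFF_NORMED);_,v,_,p=cv2.minMaxLoc(r);return (p[0]/k-m,p[1]/k-m),round(v,3)
R={}
for n,(bt,bs,X) in dict(jar=((234,208,247,221),(245,177,264,190),(548,79,105)),salt=((280,207,292,219),(280,166,292,178),(559,-52,80)),drop=((258,234,270,246),(290,180,304,200),(475,11,80)),tin=((248,165,278,192),(226,170,240,190),(655,19,58))).items():
    dt,vt=match(t0,t,bt);ds,vs=match(s0,s,bs)
    J=lambda c:np.array([(proj(c,np.array(X)+10*e)-proj(c,X))/10 for e in np.eye(3)[:2]]).T
    print(n,dt,vt,ds,vs,"mm top",np.linalg.solve(J("top"),dt).round(1),"scene",np.linalg.solve(J("scene"),ds).round(1))
for nm,a in(("s0",s0),("s10",s)):
    print(nm,[list(a[y,276:297]) for y in(170,174)])
for nm,a in(("t0",t0),("t10",t)):
    print(nm,[list(a[y,276:298]) for y in(209,212,215)],list(a[202:223,286]))
E
```

```text
jar (-0.125, 0.0) 0.986 (0.0, 0.0) 0.98 mm top [-0.   0.3] scene [-0.  0.]
salt (0.125, -1.25) 0.971 (-0.875, -0.375) 0.905 mm top [ 3.6 -0.3] scene [ 3.1 -0.3]
drop (0.25, -0.5) 0.968 (-0.375, -0.125) 0.967 mm top [ 1.4 -0.7] scene [1.1 0. ]
tin (0.0, 0.0) 0.999 (0.0, 0.0) 0.997 mm top [-0. -0.] scene [-0.  0.]
s0 [[np.uint8(79), np.uint8(84), np.uint8(82), np.uint8(70), np.uint8(64), np.uint8(135), np.uint8(181), np.uint8(186), np.uint8(193), np.uint8(196), np.uint8(207), np.uint8(211), np.uint8(196), np.uint8(195), np.uint8(177), np.uint8(114), np.uint8(55), np.uint8(47), np.uint8(40), np.uint8(82), np.uint8(113)], [np.uint8(109), np.uint8(100), np.uint8(105), np.uint8(86), np.uint8(87), np.uint8(126), np.uint8(141), np.uint8(142), np.uint8(147), np.uint8(158), np.uint8(165), np.uint8(161), np.uint8(152), np.uint8(163), np.uint8(158), np.uint8(129), np.uint8(98), np.uint8(67), np.uint8(60), np.uint8(66), np.uint8(94)]]
s10 [[np.uint8(84), np.uint8(86), np.uint8(75), np.uint8(83), np.uint8(151), np.uint8(172), np.uint8(179), np.uint8(191), np.uint8(209), np.uint8(230), np.uint8(224
[... 2351 characters left out ...]
 np.uint8(152), np.uint8(168), np.uint8(172), np.uint8(173)], [np.uint8(193), np.uint8(159), np.uint8(145), np.uint8(127), np.uint8(86), np.uint8(59), np.uint8(57), np.uint8(62), np.uint8(89), np.uint8(105), np.uint8(117), np.uint8(138), np.uint8(133), np.uint8(128), np.uint8(115), np.uint8(110), np.uint8(121), np.uint8(155), np.uint8(159), np.uint8(169), np.uint8(179), np.uint8(189)]] [np.uint8(166), np.uint8(175), np.uint8(142), np.uint8(76), np.uint8(115), np.uint8(152), np.uint8(169), np.uint8(178), np.uint8(177), np.uint8(181), np.uint8(161), np.uint8(185), np.uint8(150), np.uint8(117), np.uint8(100), np.uint8(58), np.uint8(119), np.uint8(156), np.uint8(98), np.uint8(95), np.uint8(117)]
```

The shaker stands 3.3 mm too far in +x, and the others match to about 1 mm. I go back, grip it in the same way, shift it -3.3 mm and release.

Emit:
servo_tool:
  moves:
    - [[0.02,0.03,0],[0,0,4],0.085]
    - [[0.04,0.07,0],[0,0,8],0.085]
    - [[0.06,0.11,0],[0,0,12],0.085]
    - [[0.08,0.15,0],[0,0,16],0.085]
    - [[0.09,0.195,0],[0,0,20],0.085]

```text
time: 47.5
eef_pos: [459.4, -313.3, 217.5]
ee_rot: [0.89, 0.456, 0.0, 0.0]
ft_force: [1.8, 0.7, -0.2]
finger_gap: 0.998
finger_force: 0.0
```

Emit:
servo_tool:
  moves:
    - [[0.01,0.045,0],[0,0,6],0.085]
    - [[0.02,0.09,0],[0,0,12],0.085]
    - [[0.03,0.135,0],[0,0,18],0.085]
    - [[0.04,0.175,0],[0,0,24],0.085]
    - [[0.055,0.215,0],[0,0,30],0.085]

```text
time: 48.0
eef_pos: [512.1, -97.7, 217.5]
ee_rot: [0.741, 0.672, -0.0, -0.0]
ft_force: [0.2, 0.1, -0.0]
finger_gap: 0.994
finger_force: 0.0
```

Emit:
servo_tool:
  moves:
    - [[0.025,0.03,0],[0,0,6],0.085]
    - [[0.0463,0.049,0],[0,0,6],0.085]
    - [[0.0463,0.049,0],[0,0,6],0.085]
    - [[0.0463,0.049,-0.03],[0,0,6],0.085]
    - [[0.0463,0.049,-0.06],[0,0,6],0.085]

```text
time: 48.5
eef_pos: [559.0, -51.1, 157.5]
ee_rot: [0.706, 0.708, 0.001, 0.001]
ft_force: [0.7, -0.2, -0.4]
finger_gap: 0.998
finger_force: 0.0
```

Emit:
servo_tool:
  moves:
    - [[0,0,-0.035],[0,0,0],0.085]
    - [[0,0,-0.07],[0,0,0],0.085]
    - [[0,0,-0.1],[0,0,0],0.085]
    - [[0,0,-0.12],[0,0,0],0.085]
    - [[0,0,-0.126],[0,0,0],0.085]

```text
time: 49.0
eef_pos: [556.5, -51.5, 29.2]
ee_rot: [0.707, 0.707, -0.001, -0.002]
ft_force: [0.2, 0.7, 0.4]
finger_gap: 0.991
finger_force: 0.0
```

Emit:
servo_tool:
  moves:
    - [[0,0,0],[0,0,0],0.085]
    - [[0,0,0],[0,0,0],0.085]
    - [[0,0,0],[0,0,0],0.06]
    - [[0,0,0],[0,0,0],0.045]
    - [[0,0,0],[0,0,0],0.02]

```text
time: 49.5
eef_pos: [559.5, -52.2, 32.1]
ee_rot: [0.707, 0.707, 0.0, 0.001]
ft_force: [-0.1, -0.0, 0.6]
finger_gap: 0.507
finger_force: 0.0
```

Emit:
servo_tool:
  moves:
    - [[0,0,0],[0,0,0],0.02]
    - [[0,0,0],[0,0,0],0.02]
    - [[0,0,0],[0,0,0],0.02]
    - [[0,0,0],[0,0,0],0.02]

```text
time: 49.9
eef_pos: [559.3, -52.3, 32.3]
ee_rot: [0.707, 0.707, 0.0, 0.0]
ft_force: [-1.4, -0.2, 9.0]
finger_gap: 0.387
finger_force: 58.5
```

Emit:
servo_tool:
  moves:
    - [[0,0,0.003],[0,0,0],0.02]
    - [[0,0,0.006],[0,0,0],0.02]
    - [[-0.0015,0,0.006],[0,0,0],0.02]
    - [[-0.0033,0,0.006],[0,0,0],0.02]
    - [[-0.0033,0,0.006],[0,0,0],0.02]

```text
time: 50.4
eef_pos: [555.2, -52.1, 37.1]
ee_rot: [0.707, 0.707, -0.0, -0.0]
ft_force: [-0.5, 0.2, -1.0]
finger_gap: 0.39
finger_force: 58.8
```

Emit:
servo_tool:
  moves:
    - [[0,0,-0.002],[0,0,0],0.02]
    - [[0,0,-0.004],[0,0,0],0.02]
    - [[0,0,-0.0055],[0,0,0],0.02]
    - [[0,0,-0.006],[0,0,0],0.02]
    - [[0,0,-0.006],[0,0,0],0.02]

```text
time: 50.9
eef_pos: [555.9, -52.2, 32.3]
ee_rot: [0.707, 0.707, -0.0, 0.0]
ft_force: [-3.1, -0.2, 12.3]
finger_gap: 0.387
finger_force: 61.8
```

Emit:
servo_tool:
  moves:
    - [[0,0,0],[0,0,0],0.05]
    - [[0,0,0],[0,0,0],0.065]
    - [[0,0,0],[0,0,0],0.08]
    - [[0,0,0],[0,0,0],0.085]
    - [[0,0,0],[0,0,0],0.085]

```text
time: 51.4
eef_pos: [555.7, -52.2, 31.1]
ee_rot: [0.707, 0.707, -0.0, -0.0]
ft_force: [0.3, 0.1, 0.2]
finger_gap: 0.997
finger_force: 0.0
```

Emit:
servo_tool:
  moves:
    - [[0,0,0.02],[0,0,0],0.085]
    - [[0,0,0.06],[0,0,0],0.085]
    - [[0,0,0.105],[0,0,0],0.085]
    - [[0,0,0.15],[0,0,0],0.085]
    - [[0,0,0.186],[0,0,0],0.085]

```text
time: 51.9
eef_pos: [556.1, -52.2, 219.9]
ee_rot: [0.707, 0.707, 0.001, 0.001]
ft_force: [1.1, 0.2, 0.8]
finger_gap: 0.997
finger_force: 0.0
```

Emit:
servo_tool:
  moves:
    - [[-0.02,-0.04,0],[0,0,-6],0.085]
    - [[-0.035,-0.08,0],[0,0,-12],0.085]
    - [[-0.05,-0.12,0],[0,0,-18],0.085]
    - [[-0.06,-0.165,0],[0,0,-24],0.085]
    - [[-0.07,-0.21,0],[0,0,-30],0.085]

```text
time: 52.4
eef_pos: [485.0, -263.6, 217.5]
ee_rot: [0.867, 0.498, 0.0, 0.0]
ft_force: [1.0, -0.5, -0.1]
finger_gap: 0.994
finger_force: 0.0
```

Emit:
servo_tool:
  moves:
    - [[-0.02,-0.04,0],[0,0,-5],0.085]
    - [[-0.04,-0.085,0],[0,0,-10],0.085]
    - [[-0.06,-0.13,0],[0,0,-15],0.085]
    - [[-0.08,-0.17,0],[0,0,-20],0.085]
    - [[-0.1,-0.21,0],[0,0,-25],0.085]

```text
time: 52.9
eef_pos: [384.5, -473.8, 217.2]
ee_rot: [0.954, 0.299, -0.0, -0.0]
ft_force: [1.7, -0.6, -0.4]
finger_gap: 0.994
finger_force: 0.0
```

Emit:
servo_tool:
  moves:
    - [[-0.01,-0.03,0],[0,0,0],0.085]
    - [[-0.01,-0.03,0],[0,0,0],0.085]

```text
time: 53.1
eef_pos: [374.0, -505.8, 217.2]
ee_rot: [0.954, 0.299, -0.0, 0.001]
ft_force: [-0.0, 0.5, -0.3]
finger_gap: 0.995
finger_force: 0.0
```

```bash
python3 - <<'E'
from h import *
for n in("scene","top"): cv2.imwrite(f"pics/{n}11.png",ctrl.capture(n))
s0,s,t0,t,s9=[cv2.imread(f"pics/{n}.png",0) for n in("scene0","scene11","top0","top11","scene10")]
def match(a,b,box,m=5,k=8):
    x0,y0,x1,y1=box; A=cv2.resize(a[y0:y1,x0:x1],None,fx=k,fy=k,interpolation=cv2.INTER_CUBIC)
    B=cv2.resize(b[y0-m:y1+m,x0-m:x1+m],None,fx=k,fy=k,interpolation=cv2.INTER_CUBIC)
    r=cv2.matchTemplate(B,A,cv2.TM_CCOEFF_NORMED);_,v,_,p=cv2.minMaxLoc(r);return (p[0]/k-m,p[1]/k-m),round(v,3)
for n,(bt,bs,X) in dict(jar=((234,208,247,221),(245,177,264,190),(548,79,105)),salt=((280,207,292,219),(280,166,292,178),(559,-52,80)),drop=((258,234,270,246),(290,180,304,200),(475,11,80)),tin=((248,165,278,192),(226,170,240,190),(655,19,58)),mug=((200,130,234,164),(158,165,195,208),(750,150,90)),glass=((295,140,322,162),(236,140,262,170),(730,-110,90))).items():
    dt,vt=match(t0,t,bt);ds,vs=match(s0,s,bs)
    J=lambda c:np.array([(proj(c,np.array(X)+10*e)-proj(c,X))/10 for e in np.eye(3)[:2]]).T
    print(n,vt,vs,"mm top",np.linalg.solve(J("top"),dt).round(1),"scene",np.linalg.solve(J("scene"),ds).round(1))
print("cup",match(s9,s,(165,195,215,262)))
E
```

```text
jar 0.987 0.981 mm top [-0.   0.3] scene [-0.5  0.5]
salt 0.985 0.958 mm top [ 0.4 -0.3] scene [ 0.7 -0.4]
drop 0.968 0.976 mm top [ 1.4 -0.7] scene [ 0.9 -0.2]
tin 0.999 0.997 mm top [-0. -0.] scene [-0.  0.]
mug 0.999 0.947 mm top [-0. -0.] scene [-0.  0.]
glass 0.999 0.995 mm top [-0. -0.] scene [-0.  0.]
cup ((0.0, 0.0), 0.998)
```

All three are within about 1 mm of their original spots and the bystanders have not moved, so I hand the job in.

```bash
python3 -c "
from cell import ctrl
print(ctrl.job_done())"
```

```text
the job is handed in; nothing more can be done
None
```

The job is handed in at about 53 s: the cup is home with its rib in the notch, the jar, shaker and dropper stand upright within about 1.5 mm of their original spots (the shaker needed a second, 3.3 mm correction), and the tin, mug and glass show no movement in the images.

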